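Close the denture flask press with the extension bar

TASK

Close the flask press: take the extension bar from the tray, slip its socket well onto the short clamp handle, and with it swing the handle past its dead point until it bears on the brass stop screw, without ramming it. Then pull the bar off and lay it flat back in the tray. Do not push the handle with the gripper itself, and leave everything else where it is.

Things in the scene. Friction and masses are not known exactly. Their poses are not given: they have to be found in the camera images.
- press: blue base plate of the flask press, fixed, 12 mm thick, 100 mm wide (x), y from -80 to +270 mm. Origin on the counter straight under the handle's pivot. It squeezes a two-part brass flask (85 mm wide, top 75 mm above the counter) along its +y, at y over 100 mm. At the dead point of the clamp the handle's x axis is turned +3.69 rad (counter-clockwise) from the press's x axis.
- handle: short steel clamp handle, swings level on the pivot of the press. Origin on the pivot axis, 45 mm above the counter; x from the pivot out along the handle, z up. 8 to 60 mm out: flat arm 22 mm wide, 16 mm thick; 58 to 105 mm out: round stub, diameter 13 mm, its last 6 mm tapering to 9 mm. Close it by turning it counter-clockwise seen from above; it starts 1.0 to 1.25 rad before the dead point.
- handle_tip (a point): middle of the outer end of the handle's stub, 105 mm from the pivot. A spring resists closing with up to 0.9 N m (most some 0.6 rad before the dead point), and the stiff pivot adds 0.65 N m. Let go well before the dead point the handle springs back; just past it, it stays where it is left and must be pushed on until it bears on the stop screw.
- stop: red stop block on the base plate (20 x 16 x 44 mm, top 56 mm above the counter); origin at the centre of its underside. A brass screw, diameter 10 mm, sticks out of it along its -y, 45 mm above the counter, and meets the side of the handle's flat arm 45 mm from the pivot. The screw's length is set differently each time and not measured: it is met 0.02 to 0.3 rad past the dead point. It does not yield.
- bar: extension bar, 190 mm long, 0.3 kg, flat in the tray: blue shank (16 mm wide, 24 mm tall, x = -90 to +35 mm) and bright steel square socket (25 mm wide and tall, x = 35 to 100 mm; bore 17 mm square, 65 mm deep, its axis 12.5 mm above the underside). Origin on the underside, in the shank; x along the bar to the socket's mouth, z up. Centre of mass about 20 mm from the origin towards the mouth.
- bar_mouth (a point): middle of the mouth of the bar's socket, 100 mm along x from the bar's origin and 12.5 mm above its underside
- tray: shallow aluminium tray, fixed, 270 mm (x) by 250 mm (y) outside, walls 4 mm thick and 14 mm high, inner floor 4 mm above the counter. Origin at the centre of its underside. The bar starts near the middle (10 to 30 mm to +y of it), the spatula 80 to 90 mm to -y of the middle.
- spatula: plaster spatula lying in the tray beside the bar, wooden grip and flat steel blade, 190 mm long; origin on its underside where grip and blade meet; a bystander
- wash_bottle: white round bottle, 64 mm wide, 180 mm tall; origin at the centre of its underside; a bystander
- jar: amber jar, 70 mm wide, 80 mm tall; origin at the centre of its underside; a bystander
- bowl: green mixing bowl, 110 mm wide, 60 mm tall; origin at the centre of its underside; a bystander
- model: dental study model, reddish base 60 x 65 mm with white teeth, 30 mm tall; origin at the centre of its underside; a bystander
- spare_flask: spare half of a brass flask, 85 x 75 x 30 mm, filled with plaster; origin at the centre of its underside; a bystander
- mug: white cup, 72 mm wide, 90 mm tall; origin at the centre of its underside; a bystander

How it is judged:
By the outcome, as a careful person would: the job done as asked, in the order asked, and still so for the second after the job is handed in, with the robot touching nothing.
It also fails if it takes over 72 s, if anything falls off the work surface, if the arm or the gripper's body presses on something with over 40 N, if the wrist force passes 120 N, or if a joint passes its speed limit or range.

ROBOT

A 6-joint arm with a two-finger parallel gripper is mounted at the origin on the work surface. World frame = base frame: x ahead of the robot, y to its left, z up, the work surface at z = 0. Lengths are in m, angles in degrees, forces in N, time in s.
With the tool pointing down it reaches from about 0.3 to 0.75 m from the base axis. Payload 8.5 kg.
Tool frame: the origin (TCP) lies at the very end of the fingers, on their centre line; the grasp point (between the pads) lies 19 mm behind it (grip_depth is the distance from the TCP to the grasp point, in m); z points along the fingers, y is the direction in which the jaws open and shut (so a half turn about z gives the same grasp; the last joint's range is limited). The gripper opens to 85 mm and grips with 20 to 120 N. Pads are 22 mm wide; open, the fingers measure 114 mm over their backs; the gripper's body (76 mm by 85 mm) begins 54 mm behind the grasp point. The pads swing forward as they close: fully open they stand 13 mm farther back than shut.
Start: joints at [-87.164, 21.807, 74.336, -0, 83.858, -12.336], TCP at [0.144, -0.531, 0.231] pointing down, gripper open.
Joint ranges: [-178.18, 178.18], [-50.72, 133.34], [12.68, 142.11], [-81.47, 261.47], [9.98, 163.14], [-165.26, 165.26]. Speed limits (degrees/s): [136.94, 136.94, 180, 180, 180, 180].

INTERFACE

Orientations are given as a 3x3 rotation matrix whose columns are the frame's x, y, z axes.
In Python, from rig import observe, get_image, close_job, silhouettes, grip_depth gives the robot as it stands. The module is installed in compiled form; this text tells all that it offers.
- The arm moves only by the shell command python3 -m crank 'ROWS' [FORCE]. ROWS is a JSON object of lists of equal length, an entry for each row: "slide": the shift along the tool's x, y, z in m, a list of three; "roll": the turn about the tool's z in rad; "grip": the finger opening in m, from 0 to 0.0854. A call has exactly 8 rows; each row is the pose to reach, as a shift and turn from the pose commanded when the call began, along the tool's axes at that moment; what a row does not reach only later rows make up. A row lasts 1/10 s, in which the tool goes at most 50 mm and 8.59 degrees, less where a joint would pass 70% of its speed; a pose out of reach is approached as far as the arm can. A call with a gripper value outside its range is refused whole. The fingers move at their own pace and stop on an object; FORCE is the grip in N (left out, the last holds). Time passes only in rows, so rows that repeat a pose let the fingers close, or fill a call up. It gives the time, the measured TCP pose, the force and the opening at its end, in the units of the state.
- observe(): the state, without advancing time (a new reading comes with each control period).
- get_image(name): name is "scene" or "top"; returns a dict with "frame" (384x512x3 uint8, red, green, blue), "fx", "fy", "cx", "cy" (pixels), "D" ([k1, k2, p1, p2, k3] as OpenCV has them; the pictures are not rectified), "xyz" and "rotation" of the camera in the world. Camera axes: x right, y down, z forward; pixel columns grow to the right and rows downward; lengths in m; the calibration is good to about 2 mm. A picture is of the moment at which its call begins. There is no depth.
- close_job(): hands the job in, once; it reports no verdict.
Trained networks look in a picture, given as the dict that the camera call returned (one of the last four; its "shot" number tells which), for a name from the list of things; names that differ only in an ending like _2 or _b are one class to them, and where a whole thing is asked for, a point or a joint stands for the part that bears it (a point fixed in the world has none). Each returns a list of dicts, best first, with "confidence" (0 to 1); they miss things now and then, are a little off and sometimes report something else, mostly with a low value. They report only what shows in the picture. A call takes as long as a camera call.
- silhouettes(target, picture): "pixels" (384x512 bool, what is visible of it) and "box" ([centre column, centre row, width, height] in pixels, round what is visible of it).
The state is a dict: "time_s": time; "q": joint angles; "qvel": joint speeds; "joint_efforts": joint torques, N m; "position": TCP position; "tool_rot": TCP orientation; "ft_force": force on the tool from outside, world axes, zero at the start; "wrist_torque": the same for the moment, N m; "grip_width": finger opening in m.
Only numpy, scipy, OpenCV 4.12 (cv2) and the standard library are available. Lean on these libraries where they do the work, as an engineer would, in place of code of your own. Each camera call takes 0.05 s, during which the arm holds its last target.

## Working session

There is one attempt and no reset: what is moved stays moved. The work goes in short steps, Python scripts to look and compute and a shell command to move; the robot and the scene stay as the last step left them, time stands still between calls to the robot, and variables do not carry over. Pictures are saved under pics/ and viewed, and the job is handed in when it is done.

```bash
mkdir -p pics; ls
python3 - <<'E'
from rig import *
import cv2,numpy as np
s=observe(); print({k:np.round(v,4).tolist() for k,v in s.items()}); print(grip_depth)
for n in("scene","top"):
    p=get_image(n); print(n,[p[k] for k in("fx","fy","cx","cy","D")],np.round(p["xyz"],4).tolist(),np.round(p["rotation"],4).tolist(),p["shot"])
    cv2.imwrite(f"pics/{n}0.png",cv2.cvtColor(p["frame"],cv2.COLOR_RGB2BGR))
E
```

```text
pics
{'time_s': 0.0, 'q': [-87.1642, 21.8421, 74.3873, -0.0, 83.8601, -12.3367], 'qvel': [-0.0627, -0.0544, 0.0281, -0.0385, 0.0291, -0.0775], 'joint_efforts': [-0.001, -44.8459, -23.1276, -0.0002, 0.0049, -0.0], 'position': [0.1439, -0.5305, 0.2307], 'tool_rot': [[0.9651, 0.2617, -0.0001], [0.2617, -0.9651, 0.0016], [0.0003, -0.0015, -1.0]], 'ft_force': [-0.3666, 0.0845, 0.6128], 'wrist_torque': [-0.0212, -0.0234, -0.0174], 'grip_width': 0.0857}
0.0187
scene [372.054816701059, 372.054816701059, 257.00089034426406, 192.147787442245, array([-0.02621505,  0.        ,  0.        ,  0.        ,  0.        ])] [1.7176, -0.1092, 0.806] [[0.1442, 0.5302, -0.8355], [0.9894, -0.0901, 0.1136], [-0.015, -0.8431, -0.5376]] 1
top [367.76908788939437, 367.76908788939437, 263.0562356337978, 188.26024524488625, array([-0.02347499,  0.        ,  0.        ,  0.        ,  0.        ])] [0.4069, 0.0555, 1.2617] [[-0.0217, -0.9928, 0.1177], [-0.9994, 0.0182, -0.031], [0.0286, -0.1183, -0.9926]] 2
```

View pics/scene0.png

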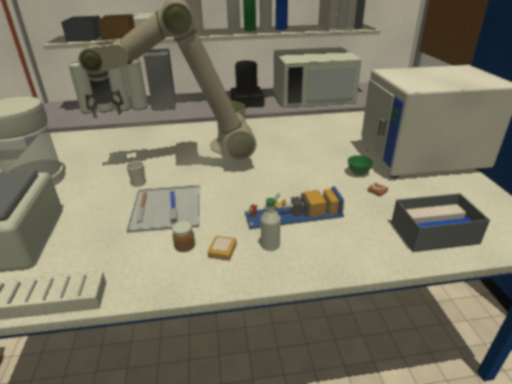

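View pics/top0.png

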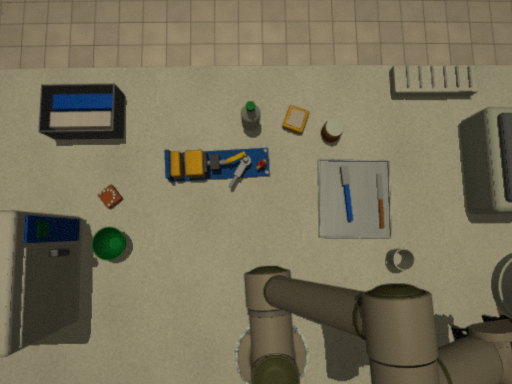

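```bash
cat > h.py <<'E'
from rig import *
import cv2,numpy as np
from scipy.optimize import least_squares
def K(p): return np.array([[p["fx"],0,p["cx"]],[0,p["fy"],p["cy"]],[0,0,1.]])
def proj(p,X):
    R=np.array(p["rotation"]).T; t=-R@np.array(p["xyz"])
    return cv2.projectPoints(np.asarray(X,float).reshape(-1,3),cv2.Rodrigues(R)[0],t,K(p),np.array(p["D"]))[0].reshape(-1,2)
def ray(p,uv,z):
    n=cv2.undistortPoints(np.asarray(uv,float).reshape(-1,1,2),K(p),np.array(p["D"])).reshape(-1,2)
    d=np.c_[n,np.ones(len(n))]@np.array(p["rotation"]).T; c=np.array(p["xyz"])
    return c+d*((z-c[2])/d[:,2])[:,None]
def save(p,name,crop=None,s=1):
    im=cv2.cvtColor(p["frame"],cv2.COLOR_RGB2BGR)
    if crop: a,b,c,d=crop; im=im[b:d,a:c]
    cv2.imwrite("pics/"+name,cv2.resize(im,None,fx=s,fy=s,interpolation=cv2.INTER_CUBIC))
E
python3 - <<'E'
from h import *
import pickle
D={}
for n in("top","scene"):
    p=get_image(n); D[n]={"p":p}
    for t in "press handle stop bar tray spatula".split():
        r=silhouettes(t,p)
        D[n][t]=r
        for x in r[:2]:
            ys,xs=np.nonzero(x["pixels"]); print(n,t,round(x["confidence"],2),np.round(x["box"],1),len(xs),np.round(ray(p,[x["box"][:2]],0.02),3) if len(xs) else '')
pickle.dump(D,open("d0.pkl","wb"))
save(D["top"]["p"],"topA.png",(160,130,290,210),6)
save(D["top"]["p"],"topB.png",(310,150,410,250),6)
save(D["scene"]["p"],"scA.png",(235,170,355,260),6)
E
```

```text
top press 0.93 [216.8 168.4 101.6  39.1] 3116 [[0.625 0.173 0.02 ]]
top press 0.66 [331.6 130.4  24.1  24.2] 412 [[ 0.753 -0.227  0.02 ]]
top handle 0.56 [240.3 170.6  18.6  37.1] 260 [[0.616 0.093 0.02 ]]
top stop 0.41 [261.4 166.4   9.5   9.1] 43 [[0.63  0.021 0.02 ]]
top bar 0.82 [346.2 194.1  10.4  55.1] 404 [[ 0.529 -0.267  0.02 ]]
top tray 0.58 [354.1 198.2  68.9  79. ] 4772 [[ 0.514 -0.294  0.02 ]]
top spatula 0.81 [379.7 200.5   7.6  52.2] 294 [[ 0.505 -0.382  0.02 ]]
scene press 0.95 [295.1 210.2 102.9  41.5] 2162 [[0.64  0.176 0.02 ]]
scene press 0.52 [174.6 205.9   9.   31.3] 191 [[ 0.539 -0.261  0.02 ]]
scene handle 0.59 [273.  202.7  16.3  14.3] 43 [[0.579 0.106 0.02 ]]
scene stop 0.54 [252.2 211.2   9.4   9.7] 94 [[0.621 0.021 0.02 ]]
scene stop 0.44 [274.4 202.1  17.4  19.5] 98 [[0.576 0.112 0.02 ]]
scene bar 0.59 [174.6 206.7   9.2  31.3] 191 [[ 0.544 -0.261  0.02 ]]
scene tray 0.63 [164.1 207.4  73.6  49.1] 2504 [[ 0.542 -0.299  0.02 ]]
```

View pics/topA.png

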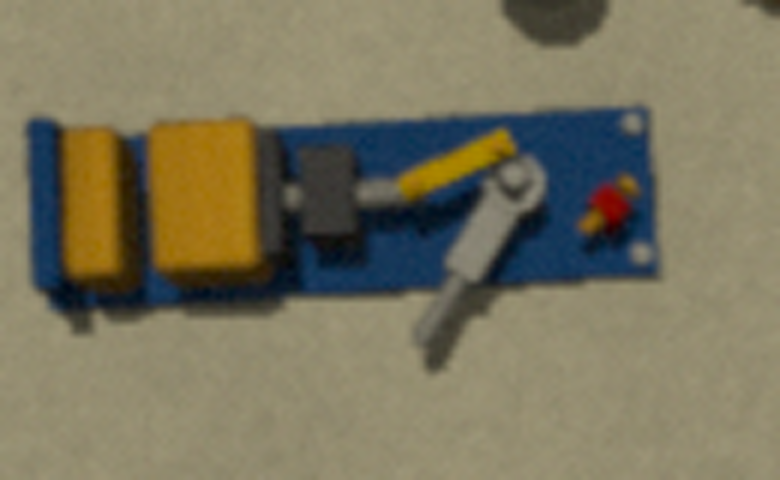

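View pics/topB.png

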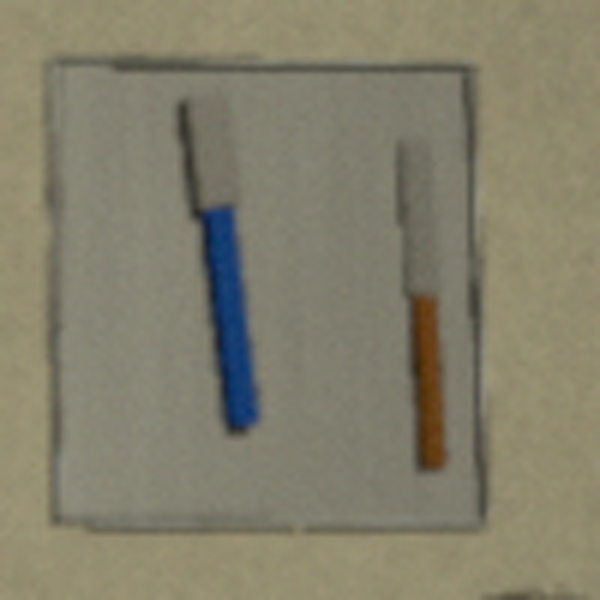

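View pics/scA.png

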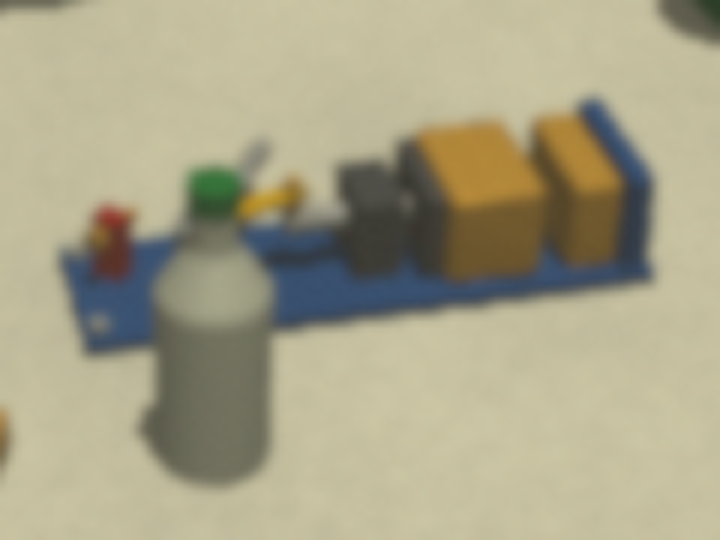

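```bash
cat > fit.py <<'E'
from h import *
import pickle
D=pickle.load(open("d0.pkl","rb")); p=D["top"]["p"]
def px(x,y,ox,oy,s=6): return [(x+.5)/s-.5+ox,(y+.5)/s-.5+oy]
A=lambda x,y:px(x,y,160,130); B=lambda x,y:px(x,y,310,150)
if __name__=="__main__":
    for nm,uv,z in [("plateR top",A(648,107),.012),("plateR bot",A(658,275),.012),("edge bot L",A(300,295),.012),("edge top L",A(280,127),.012),
      ("bolt",A(517,176),.056),("arm end",A(466,275),.053),("tip",A(426,338),.045),
      ("bar rear",B(241,430),.028),("bar join",B(219,207),.028),("bar mouth",B(208,97),.029),
      ("tray TL",B(48,58),.014),("tray TR",B(474,66),.014),("tray BL",B(54,525),.014),("tray BR",B(487,525),.014)]:
        print(nm,np.round(ray(p,[uv],z)[0],4))
E
python3 fit.py
```

```text
plateR top [ 0.6976 -0.0024  0.012 ]
plateR bot [ 0.5992 -0.0058  0.012 ]
edge bot L [0.5913 0.1987 0.012 ]
edge top L [0.6892 0.2098 0.012 ]
bolt [0.6494 0.0733 0.056 ]
arm end [0.5948 0.1025 0.053 ]
tip [0.5611 0.1254 0.045 ]
bar rear [ 0.4359 -0.273   0.028 ]
bar join [ 0.5624 -0.2666  0.028 ]
bar mouth [ 0.6257 -0.2631  0.029 ]
tray TL [ 0.6527 -0.1748  0.014 ]
tray TR [ 0.6442 -0.4243  0.014 ]
tray BL [ 0.3852 -0.1677  0.014 ]
tray BR [ 0.3793 -0.4153  0.014 ]
```

```bash
cat >> h.py <<'E'
def st():
    s=observe(); R=np.array(s["tool_rot"]); 
    print("t",round(s["time_s"],2),"pos",np.round(s["position"],4),"yaw",round(np.degrees(np.arctan2(R[1,0],R[0,0])),2),"F",np.round(s["ft_force"],1),"M",np.round(s["wrist_torque"],2),"grip",round(s["grip_width"],4),"q",np.round(s["q"],1)); return s
def plan(x,y,z,yawdeg):
    s=st(); R=np.array(s["tool_rot"]); d=R.T@(np.array([x,y,z])-s["position"])
    dy=(yawdeg-np.degrees(np.arctan2(R[1,0],R[0,0]))+180)%360-180
    print("slide",np.round(d,4).tolist(),"roll",round(-np.radians(dy),4))
E
python3 -c "
from h import *
plan(.4958,-.2699,.15,3)"
```

```text
t 0.8 pos [ 0.1439 -0.5308  0.2313] yaw 15.17 F [-0.3 -0.3  0.8] M [ 0.02  0.06 -0.  ] grip 0.0857 q [-87.2  21.8  74.3  -0.   83.9 -12.3]
slide [0.4079, -0.1597, 0.0813] roll 0.2124
```

```bash
cat > hfit.py <<'E'
from h import *
from scipy.optimize import minimize
def model(cx,cy,th):
    # lists of convex point sets (world) for handle
    c,s=np.cos(th),np.sin(th); W=lambda P:np.array([[cx+c*x-s*y,cy+s*x+c*y,z] for x,y,z in P])
    a=[(x,y,z) for x in(0,60) for y in(-11,11) for z in(37,53)]+[(11*np.cos(t),11*np.sin(t),z) for t in np.arange(0,6.28,.3) for z in(37,53)]
    st=[(x,6.5*np.cos(t),45+6.5*np.sin(t)) for x in(58,99) for t in np.arange(0,6.28,.3)]
    tp=[(x,r*np.cos(t),45+r*np.sin(t)) for x,r in((99,6.5),(105,4.5)) for t in np.arange(0,6.28,.3)]
    return [W(np.array(q)*.001) for q in(a,st,tp)]
def render(p,parts,S=8,box=None):
    a,b,c,d=box; im=np.zeros(((d-b)*S,(c-a)*S),np.uint8)
    for P in parts:
        uv=(proj(p,P)-[a-.5,b-.5])*S-.5
        h=cv2.convexHull(np.round(uv*16).astype(np.int32)); cv2.fillConvexPoly(im,h,255,shift=4)
    return cv2.resize(im,(c-a,d-b),interpolation=cv2.INTER_AREA)/255.
E
python3 - <<'E'
from hfit import *
import pickle
D=pickle.load(open("d0.pkl","rb")); p=D["top"]["p"]
box=(215,145,275,200)
m=D["top"]["handle"][0]["pixels"][box[1]:box[3],box[0]:box[2]].astype(float)
m=cv2.GaussianBlur(m,(0,0),.8)
f=lambda v:((cv2.GaussianBlur(render(p,model(v[0]/1e3,v[1]/1e3,v[2]/50),box=box),(0,0),.8)-m)**2).sum()
for x0 in([645,76,2.6*50],[650,73,2.55*50]):
    r=minimize(f,x0,method="Nelder-Mead",options=dict(initial_simplex=np.array([x0]+[[x0[0]+4*(i==0),x0[1]+4*(i==1),x0[2]+4*(i==2)] for i in range(3)]))); print(r.x[:2],np.degrees(r.x[2]/50),r.fun)
v=r.x
im=cv2.cvtColor(p["frame"],cv2.COLOR_RGB2BGR)[130:210,200:290]; im=cv2.resize(im,None,fx=8,fy=8,interpolation=cv2.INTER_CUBIC)
def dr(v,col):
  for P in model(v[0]/1e3,v[1]/1e3,v[2]/50):
    uv=((proj(p,P)-[200,130]+.5)*8-.5).astype(np.int32); cv2.polylines(im,[cv2.convexHull(uv)],True,col,1)
dr(v,(0,0,255))
mm=cv2.resize(D["top"]["handle"][0]["pixels"][130:210,200:290].astype(np.uint8),None,fx=8,fy=8,interpolation=0)
cv2.drawContours(im,cv2.findContours(mm,0,2)[0],-1,(0,255,0),1)
cv2.imwrite("pics/hf.png",im)
E
```

```text
[650.9581825   70.89391764] 148.9196094477031 75.09237536997492
[651.438006    71.44624314] 149.48858815856786 75.00988590497984
```

View pics/hf.png

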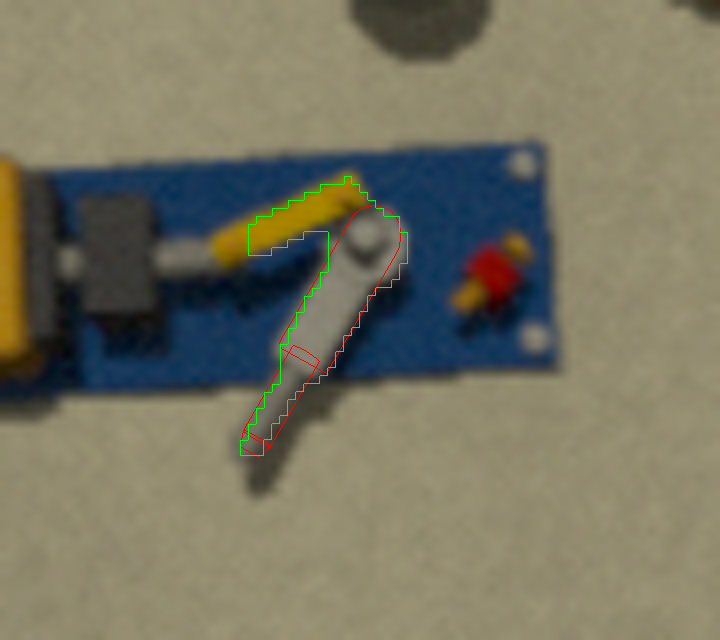

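```bash
python3 -m crank '{"slide":[[0.045,-0.018,0],[0.09,-0.036,0],[0.135,-0.053,0.0],[0.18,-0.071,0.0],[0.225,-0.089,0.01],[0.27,-0.107,0.02],[0.315,-0.124,0.03],[0.36,-0.142,0.04]],"roll":[0.03,0.06,0.09,0.12,0.15,0.18,0.21,0.212],"grip":[0.05,0.05,0.05,0.05,0.05,0.05,0.05,0.05]}' 60; python3 -c "
from h import *
plan(.4908,-.2702,.06,3)"
```

```text
time_s: 1.6
position: [0.4557, -0.2982, 0.1911]
tool_rot: [[0.999, 0.052, 0.0], [0.052, -0.999, -0.0], [0.0, 0.0, -1.0]]
ft_force: [0.3, -0.7, 0.5]
grip_width: 0.0499
t 1.6 pos [ 0.4557 -0.2982  0.1911] yaw 2.97 F [ 0.3 -0.7  0.5] M [-0.04 -0.06  0.03] grip 0.0499 q [-45.7  23.1  79.2  -0.   77.7  41.4]
slide [0.0365, -0.0262, 0.1311] roll -0.0005
```

```bash
python3 -m crank '{"slide":[[0.01,-0.006,0.02],[0.02,-0.014,0.05],[0.03,-0.022,0.08],[0.0365,-0.026,0.11],[0.0365,-0.026,0.13],[0.0365,-0.026,0.131],[0.0365,-0.026,0.131],[0.0365,-0.026,0.131]],"roll":[0,0,0,0,0,0,0,0],"grip":[0.05,0.05,0.05,0.05,0.05,0.05,0.05,0.05]}'
python3 - <<'E'
from h import *
plan(.4908,-.2702,.0085,3)
p=get_image("top"); save(p,"topC.png",(310,150,410,250),6)
p=get_image("scene"); save(p,"scC.png",(110,150,230,250),6)
E
```

```text
time_s: 2.4
position: [0.4898, -0.2723, 0.0617]
tool_rot: [[0.999, 0.053, 0.002], [0.053, -0.999, -0.002], [0.002, 0.002, -1.0]]
ft_force: [-0.1, -0.4, 0.7]
grip_width: 0.0501
t 2.4 pos [ 0.4898 -0.2723  0.0617] yaw 3.01 F [-0.1 -0.4  0.7] M [ 0.02  0.06 -0.01] grip 0.0501 q [-41.2  32.9  86.4   0.   60.5  45.8]
slide [0.0011, -0.0021, 0.0532] roll 0.0002
```

View pics/topC.png

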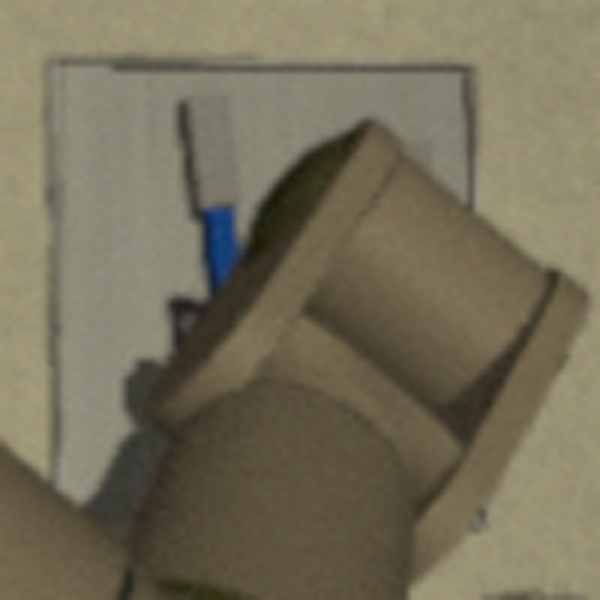

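View pics/scC.png

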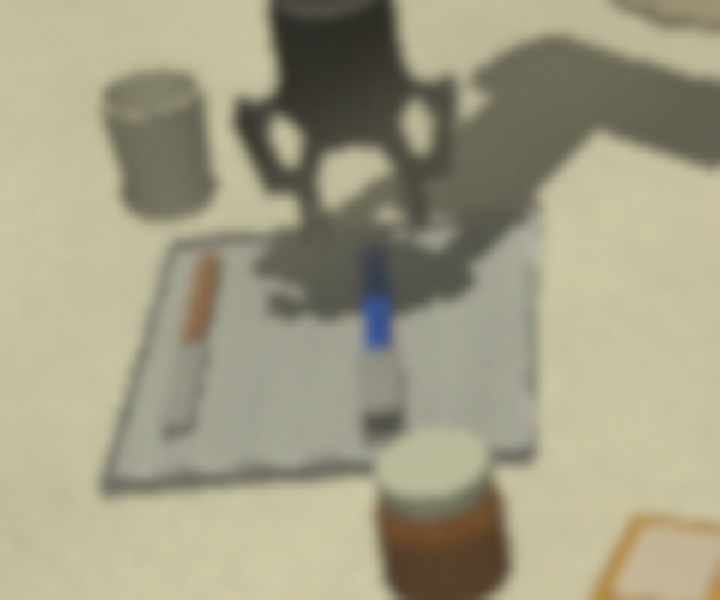

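The scene crop shows the open fingers, at about (320,220) and (420,215), on either side of the blue shank at (375,290). The top crop shows the wrist hiding the grip, with the socket clear at (210,150). Next I descend and grip.

```bash
python3 -m crank '{"slide":[[0.001,-0.002,0.025],[0.001,-0.002,0.042],[0.001,-0.002,0.0505],[0.001,-0.002,0.053],[0.001,-0.002,0.053],[0.001,-0.002,0.053],[0.001,-0.002,0.053],[0.001,-0.002,0.053]],"roll":[0,0,0,0,0,0,0,0],"grip":[0.05,0.05,0.05,0.05,0.03,0.01,0.0,0.0]}' 90; python3 -c "
from h import *
st()"
```

```text
time_s: 3.3
position: [0.4907, -0.2701, 0.0086]
tool_rot: [[0.999, 0.053, 0.002], [0.053, -0.999, -0.002], [0.002, 0.002, -1.0]]
ft_force: [-0.8, -0.6, 5.5]
grip_width: 0.0141
t 3.3 pos [ 0.4907 -0.2701  0.0086] yaw 3.02 F [-0.8 -0.6  5.5] M [-0.04  0.24 -0.08] grip 0.0141 q [-40.9  37.3  89.   -0.   53.5  46. ]
```

```bash
python3 -m crank '{"slide":[[0,0,0],[0,0,-0.01],[0,0,-0.03],[0,0,-0.055],[0,0,-0.08],[0,0,-0.1],[0,0,-0.11],[0,0,-0.11]],"roll":[0,0,0,0,0,0,0,0],"grip":[0,0,0,0,0,0,0,0]}'
python3 - <<'E'
from hfit import *
st()
p=get_image("top"); save(p,"topD.png",(310,130,430,220),6)
q=get_image("scene"); save(q,"scD.png",(110,120,230,220),6)
# handle colour fit
import pickle
D=pickle.load(open("d0.pkl","rb")); p=D["top"]["p"]
fr=np.mean([p["frame"].astype(float)],0)
hsv=cv2.cvtColor(p["frame"],cv2.COLOR_RGB2HSV)
for y in range(152,194,3): print(y,[ (int(x),*hsv[y,x]) for x in range(228,254,3)])
E
```

```text
time_s: 4.1
position: [0.4904, -0.2698, 0.1186]
tool_rot: [[0.999, 0.053, 0.002], [0.053, -0.999, -0.001], [0.002, 0.002, -1.0]]
ft_force: [-0.1, 0.0, -3.9]
grip_width: 0.0141
t 4.1 pos [ 0.4904 -0.2698  0.1186] yaw 3.03 F [-0.1  0.  -3.9] M [-0.03  0.2   0.02] grip 0.0141 q [-40.9  28.8  82.8  -0.   68.3  46. ]
152 [(228, np.uint8(104), np.uint8(193), np.uint8(86)), (231, np.uint8(105), np.uint8(202), np.uint8(86)), (234, np.uint8(105), np.uint8(193), np.uint8(86)), (237, np.uint8(105), np.uint8(178), np.uint8(89)), (240, np.uint8(30), np.uint8(10), np.uint8(77)), (243, np.uint8(25), np.uint8(252), np.uint8(153)), (246, np.uint8(104), np.uint8(201), np.uint8(85)), (249, np.uint8(105), np.uint8(188), np.uint8(91)), (252, np.uint8(106), np.uint8(187), np.uint8(94))]
155 [(228, np.uint8(104), np.uint8(213), np.uint8(85)), (231, np.uint8(106), np.uint8(170), np.uint8(84)), (234, np.uint8(21), np.uint8(57), np.uint8(76)), (237, np.uint8(24), np.uint8(255), np.uint8(162)), (240, np.uint8(24), np.uint8(255), np.uint8(165)), (243, np.uint8(22), np.uint8(250), np.uint8(107)), (246, np.uint8(
[... 4914 characters left out ...]
0, np.uint8(24), np.uint8(65), np.uint8(153)), (243, np.uint8(25), np.uint8(59), np.uint8(150)), (246, np.uint8(22), np.uint8(61), np.uint8(151)), (249, np.uint8(24), np.uint8(63), np.uint8(149)), (252, np.uint8(24), np.uint8(64), np.uint8(151))]
191 [(228, np.uint8(26), np.uint8(59), np.uint8(150)), (231, np.uint8(24), np.uint8(66), np.uint8(97)), (234, np.uint8(25), np.uint8(66), np.uint8(124)), (237, np.uint8(24), np.uint8(67), np.uint8(148)), (240, np.uint8(25), np.uint8(62), np.uint8(149)), (243, np.uint8(24), np.uint8(59), np.uint8(151)), (246, np.uint8(22), np.uint8(63), np.uint8(150)), (249, np.uint8(26), np.uint8(60), np.uint8(144)), (252, np.uint8(26), np.uint8(61), np.uint8(146))]
```

Run:
```python
from hfit import *
import pickle
D=pickle.load(open("d0.pkl","rb")); p=D["top"]["p"]
box=(222,155,258,194)
hsv=cv2.cvtColor(p["frame"],cv2.COLOR_RGB2HSV).astype(float)
S,V=hsv[...,1],hsv[...,2]
m=((S<75)&(V>60)).astype(float); m[178:]=(S[178:]<52)
m=m[box[1]:box[3],box[0]:box[2]]; 
mu=m.astype(np.uint8); mu=cv2.morphologyEx(mu,cv2.MORPH_OPEN,np.ones((2,2)));n,l,stt,_=cv2.connectedComponentsWithStats(mu,connectivity=4); k=1+np.argmax(stt[1:,4]); m=(l==k).astype(float)
for r in m: print("".join(".#"[int(x)] for x in r))
mb=cv2.GaussianBlur(m,(0,0),.8)
f=lambda v:((cv2.GaussianBlur(render(p,model(v[0]/1e3,v[1]/1e3,v[2]/50),box=box),(0,0),.8)-mb)**2).sum()
for x0 in([645,76,2.6*50],[650,73,2.55*50]):
    r=minimize(f,x0,method="Nelder-Mead",options=dict(initial_simplex=np.array([x0]+[[x0[0]+4*(i==0),x0[1]+4*(i==1),x0[2]+4*(i==2)] for i in range(3)]))); print(r.x[:2],np.degrees(r.x[2]/50),r.fun)
v=r.x
im=cv2.cvtColor(p["frame"],cv2.COLOR_RGB2BGR)[130:210,200:290]; im=cv2.resize(im,None,fx=8,fy=8,interpolation=cv2.INTER_CUBIC)
def dr(v,col):
  for P in model(v[0]/1e3,v[1]/1e3,v[2]/50):
    uv=((proj(p,P)-[200,130]+.5)*8-.5).astype(np.int32); cv2.polylines(im,[cv2.convexHull(uv)],True,col,1)
dr(v,(0,0,255))
# plate
th=np.radians(2.2);c,s=np.cos(th),np.sin(th)
P=[[v[0]/1e3+c*x-s*y,v[1]/1e3+s*x+c*y,.012] for x,y in((-.05,-.08),(.05,-.08),(.05,.27),(-.05,.27))]
cv2.polylines(im,[((proj(p,P)-[200,130]+.5)*8-.5).astype(np.int32)],True,(0,255,255),1)
cv2.imwrite("pics/hf2.png",im)
```

```text
....................................
....................................
........................####........
......................#######.......
....................##########......
....................##########......
...................###########......
...................###########......
...................#####.#####......
...................###########......
..................##########........
.................##########.........
.................########...........
................#########...........
................########............
...............#########............
..............#########.............
..............########..............
.............#########..............
.............########...............
.............########...............
.............#######................
.............######.................
............######..................
............####....................
............####....................
...........#####....................
..........####......................
..........####......................
.........####.......................
.........####.......................
........#####.......................
........###.........................
....................................
....................................
....................................
....................................
....................................
....................................
[647.40301728  68.98399938] 148.073359242769 9.554366029734453
[647.49499712  69.28242459] 148.58050202631037 9.59333479898037
```

View pics/hf2.png

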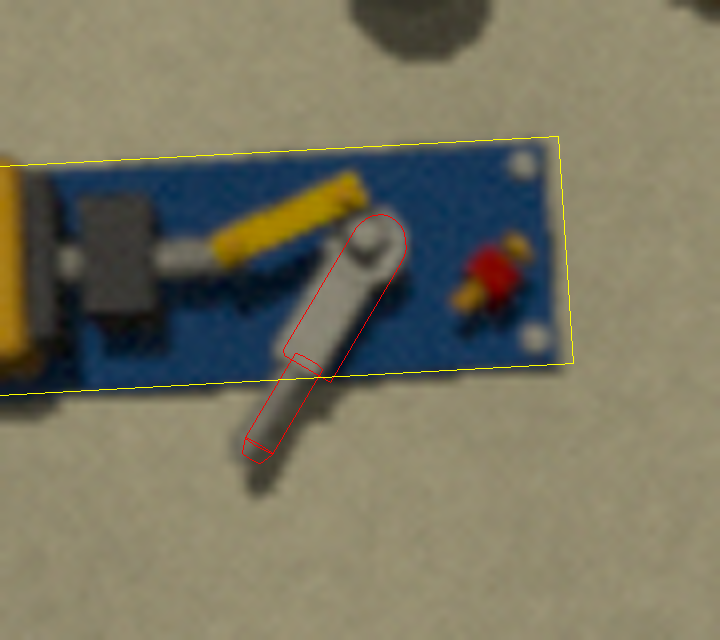

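View pics/topD.png

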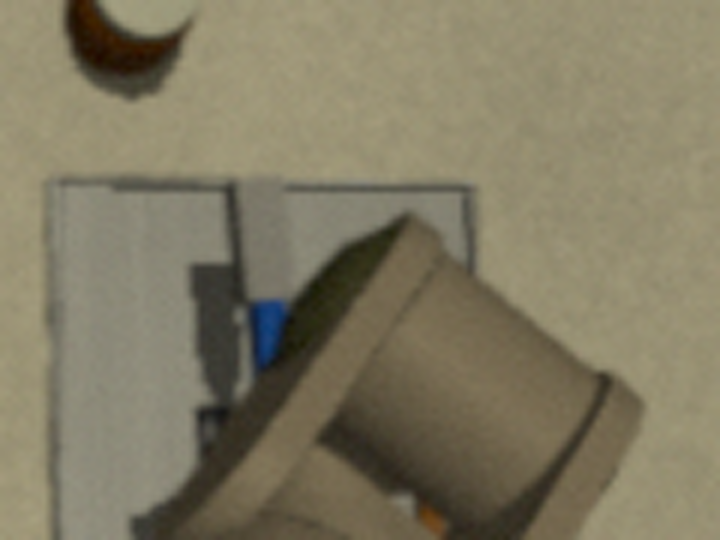

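View pics/scD.png

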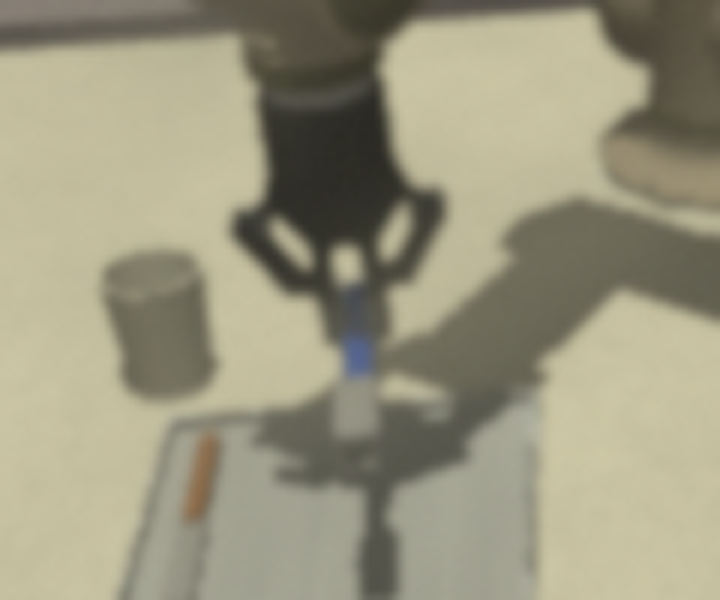

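Run:
```python
from h import *
import pickle
ps=[get_image("top") for _ in range(6)]
f=np.mean([p["frame"].astype(float) for p in ps],0); p=ps[-1]; p["mean"]=f; pickle.dump(p,open("avg.pkl","wb"))
c=f[152:196,224:272]; c=np.clip(c*1.5,0,255).astype(np.uint8)[...,::-1]
im=cv2.resize(c,None,fx=12,fy=12,interpolation=cv2.INTER_CUBIC)
for i in range(0,48,5): cv2.putText(im,str(224+i),(i*12,10),0,.35,(255,255,255)); cv2.line(im,(i*12+6,12),(i*12+6,18),(255,255,255))
for i in range(3,44,5): cv2.putText(im,str(152+i),(0,i*12+10),0,.35,(255,255,255))
cv2.imwrite("pics/avg.png",im)
```

```text
(no output)
```

View pics/avg.png

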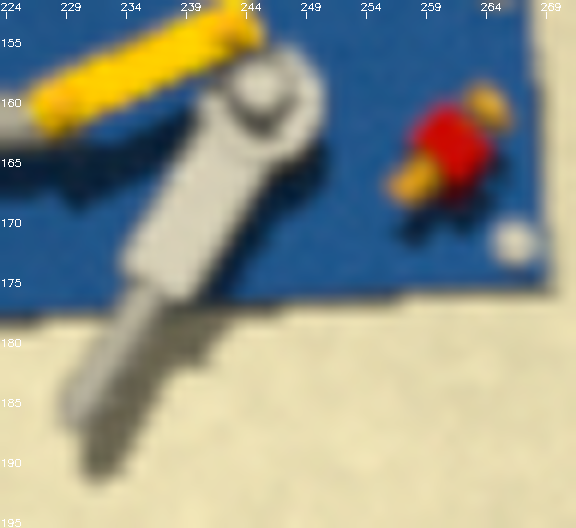

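```bash
cat > pk.py <<'E'
from h import *
import pickle
p=pickle.load(open("avg.pkl","rb"))
A=lambda x,y:[224+(x+.5)/12-.5,152+(y+.5)/12-.5]
g=lambda x,y,z:ray(p,[A(x,y)],z)[0]
aL0,aL1,aR0,aR1=g(205,125,.053),g(120,265,.053),g(265,180,.053),g(190,302,.053)
for n,v in dict(aL0=aL0,aL1=aL1,aR0=aR0,aR1=aR1,armend=(aL1+aR1)/2,hub=g(262,105,.053),tip=g(78,420,.045)).items(): print(n,np.round(v,4))
def ang(a,b): return np.degrees(np.arctan2((b-a)[1],(b-a)[0]))
print("angles L",ang(aL0,aL1),"R",ang(aR0,aR1),"hub-end",ang(g(262,105,.053),(aL1+aR1)/2),"hub-tip",ang(g(262,105,.053),g(78,420,.045)),"width",np.linalg.norm(aL1-aR1))
sl0,sl1,sr0,sr1=g(135,285,.045),g(64,400,.045),g(163,292,.045),g(95,425,.045)
print("stub",ang(sl0,sl1),ang(sr0,sr1))
E
python3 pk.py
```

```text
aL0 [0.64   0.0906 0.053 ]
aL1 [0.601  0.1147 0.053 ]
aR0 [0.6242 0.0742 0.053 ]
aR1 [0.5903 0.0955 0.053 ]
armend [0.5957 0.1051 0.053 ]
hub [0.6454 0.0747 0.053 ]
tip [0.559  0.1272 0.045 ]
angles L 148.30991097711626 R 147.8724397058974 hub-end 148.5702406537448 hub-tip 148.69464812869762 width 0.021968382992560948
stub 147.83999837105762 152.3961433235887
```

```bash
python3 -m crank '{"slide":[[0,-0.03,0],[0,-0.075,0],[-0.01,-0.12,0],[-0.015,-0.165,0],[-0.02,-0.21,0],[-0.03,-0.255,0],[-0.035,-0.3,0],[-0.04,-0.345,0]],"roll":[0.05,0.12,0.2,0.28,0.36,0.44,0.52,0.604],"grip":[0,0,0,0,0,0,0,0]}'; python3 -c "
from h import *
plan(.4197,.2141,.09,-31.6)"
```

```text
time_s: 5.3
position: [0.4314, 0.0745, 0.1174]
tool_rot: [[0.85, -0.527, 0.0], [-0.527, -0.85, 0.0], [0.0, -0.0, -1.0]]
ft_force: [1.6, -0.3, -3.2]
grip_width: 0.0137
t 5.3 pos [0.4314 0.0745 0.1174] yaw -31.8 F [ 1.6 -0.3 -3.2] M [0.08 0.08 0.05] grip 0.0137 q [ -5.8  18.4 101.6   0.   59.9 116. ]
slide [-0.0836, -0.1125, 0.0274] roll -0.0035
```

```bash
python3 -m crank '{"slide":[[-0.015,-0.02,0],[-0.035,-0.05,0.005],[-0.06,-0.08,0.01],[-0.075,-0.1,0.02],[-0.084,-0.113,0.027],[-0.084,-0.113,0.027],[-0.084,-0.113,0.027],[-0.084,-0.113,0.027]],"roll":[0,0,0,-0.003,-0.0035,-0.0035,-0.0035,-0.0035],"grip":[0,0,0,0,0,0,0,0]}'
python3 - <<'E'
from h import *
import pickle
st()
def av(n,k=4):
    ps=[get_image(n) for _ in range(k)]; p=ps[-1]; p["frame"]=np.clip(1.4*np.mean([q["frame"].astype(float) for q in ps],0),0,255).astype(np.uint8); return p
p=av("top"); pickle.dump(p,open("e.pkl","wb")); save(p,"topE.png",(170,150,270,225),8)
q=av("scene"); pickle.dump(q,open("es.pkl","wb")); save(q,"scE.png",(235,140,335,215),8)
E
```

```text
time_s: 6.1
position: [0.42, 0.2124, 0.0906]
tool_rot: [[0.853, -0.521, 0.0], [-0.521, -0.853, 0.0], [0.0, -0.0, -1.0]]
ft_force: [-0.3, -0.4, -3.4]
grip_width: 0.0139
t 6.1 pos [0.42   0.2124 0.0906] yaw -31.43 F [-0.3 -0.4 -3.4] M [0.12 0.06 0.03] grip 0.0139 q [ 12.4  23.5  98.8  -0.   57.7 133.8]
```

View pics/topE.png

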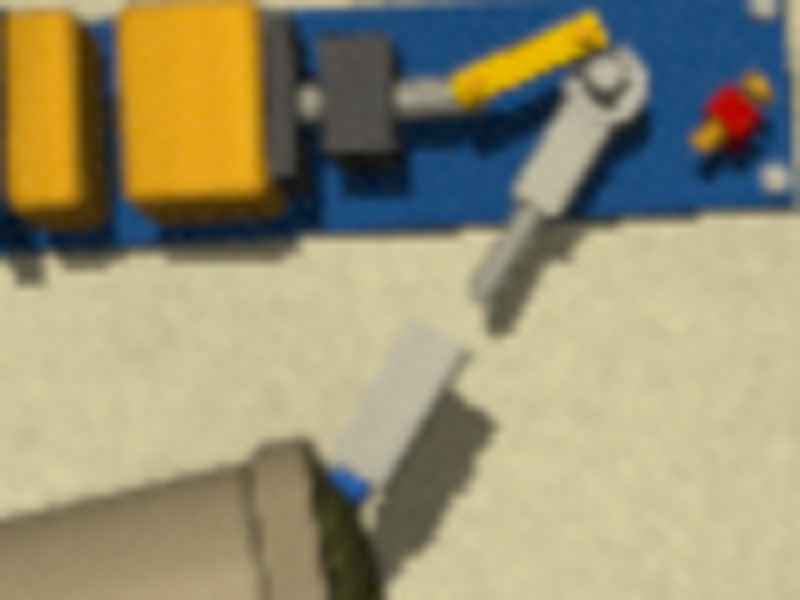

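View pics/scE.png

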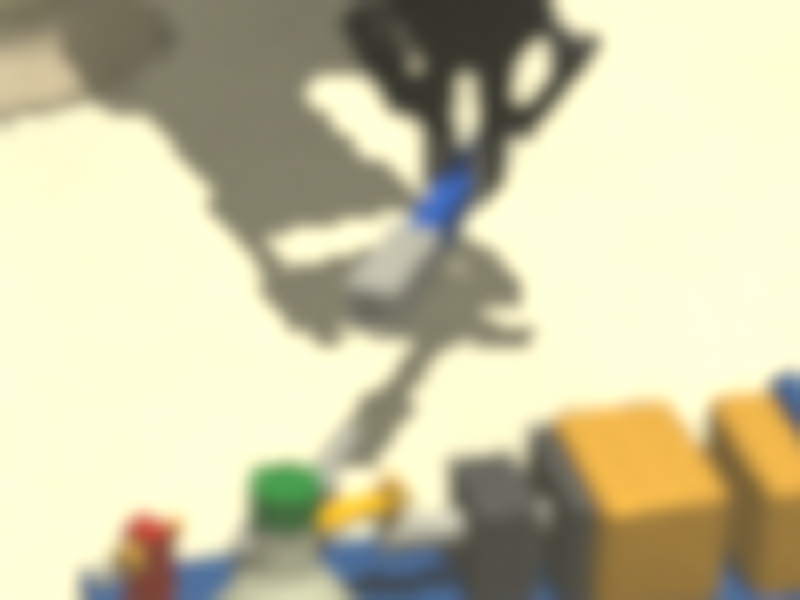

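Run:
```python
from h import *
import pickle
p=pickle.load(open("e.pkl","rb"))
A=lambda x,y:[170+(x+.5)/8-.5,150+(y+.5)/8-.5]
zt=.0906-.0046+.025
L,R,rL,rR=[ray(p,[A(*q)],zt)[0] for q in((412,318),(470,352),(330,465),(376,492))]
print(L,R,np.linalg.norm(L-R),(L+R)/2, "rear",(rL+rR)/2)
m=(L+R)/2; r=(rL+rR)/2; print("yaw",np.degrees(np.arctan2(*(m-r)[1::-1])),np.linalg.norm(m-r))
t=np.array([.42,.2124]);y=np.radians(-31.43); d=np.array([np.cos(y),np.sin(y)])
v=m[:2]-t; print("along",v@d,"lat",v@[-d[1],d[0]])
```

```text
[0.54249883 0.15157538 0.111     ] [0.52865018 0.12898529 0.111     ] 0.026497111508957626 [0.53557451 0.14028033 0.111     ] rear [0.47989653 0.17506833 0.111     ]
yaw -31.99743916449997 0.06565243433889542
along 0.13622443769495668 lat -0.0012710404996794274
```

```bash
python3 -c "
from h import *
plan(.42,.2146,.0371,-31.6)"
```

```text
t 6.5 pos [0.4197 0.2129 0.0904] yaw -31.4 F [ 0.7 -0.8 -2.9] M [0.11 0.13 0.02] grip 0.0143 q [ 12.4  23.5  98.8   0.   57.7 133.8]
slide [-0.0007, -0.0016, 0.0533] roll 0.0035
```

```bash
python3 -m crank '{"slide":[[0,-0.001,0.01],[0,-0.0016,0.025],[0,-0.0016,0.04],[-0.0007,-0.0016,0.05],[-0.0007,-0.0016,0.0533],[-0.0007,-0.0016,0.0533],[-0.0007,-0.0016,0.0533],[-0.0007,-0.0016,0.0533]],"roll":[0,0.002,0.0035,0.0035,0.0035,0.0035,0.0035,0.0035],"grip":[0,0,0,0,0,0,0,0]}'
python3 - <<'E'
from h import *
import pickle
st()
def av(n,k=4):
    ps=[get_image(n) for _ in range(k)]; p=ps[-1]; p["frame"]=np.clip(1.4*np.mean([q["frame"].astype(float) for q in ps],0),0,255).astype(np.uint8); return p
p=av("top"); pickle.dump(p,open("f.pkl","wb")); save(p,"topF.png",(200,150,260,210),12)
q=av("scene"); pickle.dump(q,open("fs.pkl","wb")); save(q,"scF.png",(245,150,315,210),11)
E
```

```text
time_s: 7.3
position: [0.4202, 0.2149, 0.0375]
tool_rot: [[0.852, -0.524, 0.001], [-0.524, -0.852, 0.0], [0.001, -0.001, -1.0]]
ft_force: [-0.7, -0.5, -2.3]
grip_width: 0.014
t 7.3 pos [0.4202 0.2149 0.0375] yaw -31.58 F [-0.7 -0.5 -2.3] M [0.09 0.11 0.  ] grip 0.014 q [ 12.7  28.6 101.9  -0.   49.3 134.2]
```

View pics/topF.png

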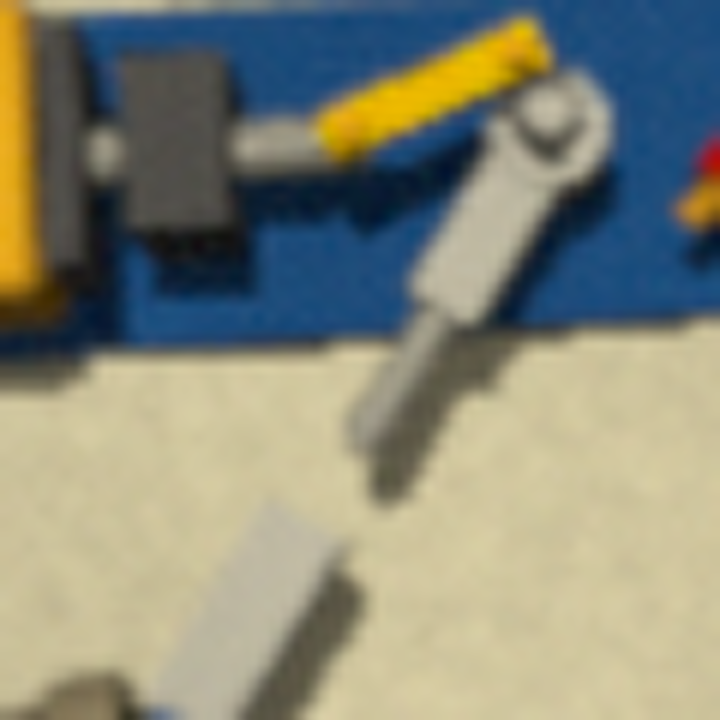

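View pics/scF.png

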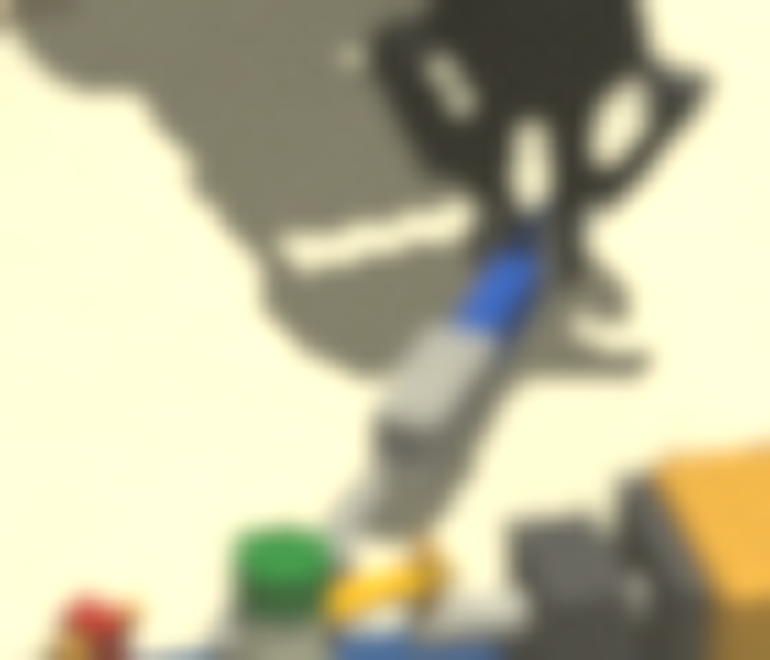

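Run:
```python
from h import *
import pickle
p=pickle.load(open("f.pkl","rb"))
A=lambda x,y:[200+(x+.5)/12-.5,150+(y+.5)/12-.5]
g=lambda x,y,z:ray(p,[A(x,y)],z)[0]
m=(g(270,500,.0575)+g(344,546,.0575))/2; r=(g(162,700,.0575)+g(240,740,.0575))/2
ae=(g(412,283,.053)+g(482,322,.053))/2; hub=g(548,129,.053); tip=g(365,440,.045)
d=(ae-hub)[:2]; print("handle ang",np.degrees(np.arctan2(d[1],d[0])), "bar yaw",np.degrees(np.arctan2(*(m-r)[1::-1])))
a=np.radians(148.4); u=np.array([np.cos(a),np.sin(a)]); n=np.array([u[1],-u[0]])
for k,v in dict(mouth=m,rear=r,ae=ae,hub=hub,tip=tip).items(): w=v[:2]-[.6454,.0752]; print(k,np.round(v,4),"along",round(w@u,4),"lat",round(w@n,4))
```

```text
handle ang 149.30170069077144 bar yaw -28.773085105018538
mouth [0.536  0.1428 0.0575] along 0.1287 lat 0.0003
rear [0.4826 0.1722 0.0575] along 0.1895 lat -0.0027
ae [0.597  0.1039 0.053 ] along 0.0563 lat -0.0009
hub [0.6454 0.0753 0.053 ] along 0.0001 lat 0.0
tip [0.5601 0.1275 0.045 ] along 0.1 lat -0.0002
```

```bash
python3 -m crank '{"slide":[[0.005,0,0],[0.012,0,0],[0.02,0,0],[0.028,0,0],[0.034,0,0],[0.038,0,0],[0.038,0,0],[0.038,0,0]],"roll":[0,0,0,0,0,0,0,0],"grip":[0,0,0,0,0,0,0,0]}'
python3 - <<'E'
from h import *
st()
p=get_image("top"); save(p,"topG.png",(200,150,260,210),12)
E
```

```text
time_s: 8.5
position: [0.4521, 0.1949, 0.037]
tool_rot: [[0.852, -0.524, -0.0], [-0.524, -0.852, 0.0], [-0.0, 0.0, -1.0]]
ft_force: [-0.8, -0.1, -3.5]
grip_width: 0.0145
t 8.5 pos [0.4521 0.1949 0.037 ] yaw -31.59 F [-0.8 -0.1 -3.5] M [ 0.05  0.16 -0.04] grip 0.0145 q [  9.5  30.1  98.7   0.   51.2 131.1]
```

View pics/topG.png

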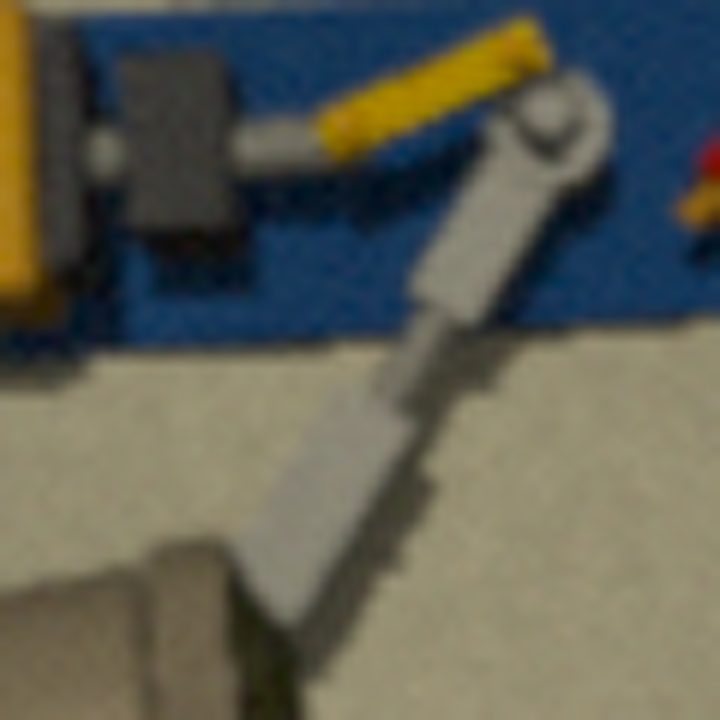

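The stub tip at about (400,390) is now inside the socket mouth, with no force on the wrist. I continue along the axis.

```bash
python3 -m crank '{"slide":[[0.004,0,0],[0.01,0,0],[0.016,0,0],[0.021,0,0],[0.025,0,0],[0.027,0,0],[0.027,0,0],[0.027,0,0]],"roll":[0,0,0,0,0,0,0,0],"grip":[0,0,0,0,0,0,0,0]}'
python3 - <<'E'
from h import *
st()
p=get_image("top"); save(p,"topH.png",(200,150,260,210),12)
E
```

```text
time_s: 9.35
position: [0.4751, 0.1808, 0.037]
tool_rot: [[0.852, -0.524, -0.0], [-0.524, -0.852, -0.0], [-0.0, 0.0, -1.0]]
ft_force: [-0.2, -0.3, -2.6]
grip_width: 0.0136
t 9.35 pos [0.4751 0.1808 0.037 ] yaw -31.58 F [-0.2 -0.3 -2.6] M [0.12 0.1  0.06] grip 0.0136 q [  7.5  31.2  96.2   0.   52.6 129. ]
```

View pics/topH.png

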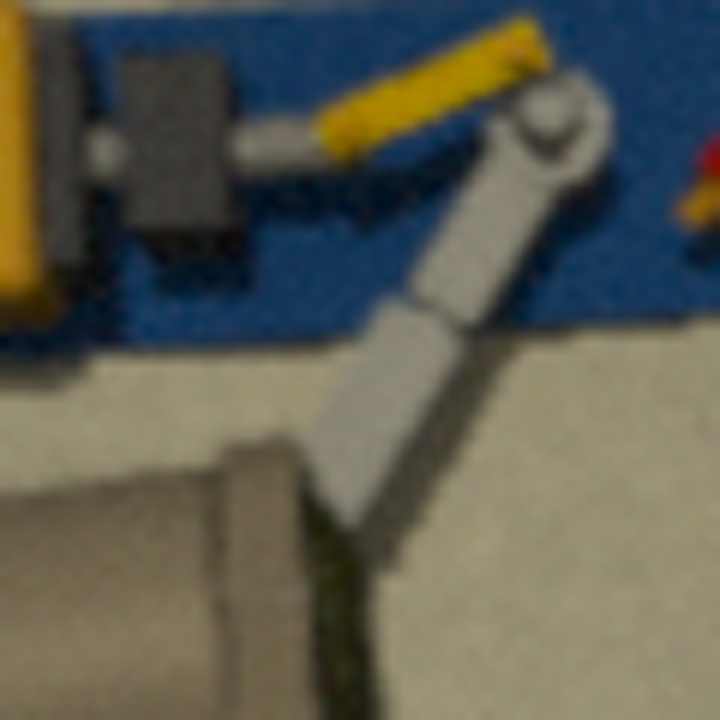

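```bash
python3 -m crank '{"slide":[[0.0001,0.006,0],[0.0005,0.014,0],[0.0016,0.025,0],[0.0033,0.036,0],[0.0056,0.047,0],[0.0084,0.0572,0],[0.0114,0.0667,0],[0.0158,0.0779,0]],"roll":[-0.03,-0.07,-0.125,-0.18,-0.237,-0.29,-0.34,-0.4],"grip":[0,0,0,0,0,0,0,0]}' 110
python3 - <<'E'
from h import *
s=st(); P=np.array([.6454,.0752]); w=P-np.array(s["position"])[:2]; print("r",np.hypot(*w),"ang",np.degrees(np.arctan2(w[1],w[0])))
p=get_image("top"); save(p,"topI.png",(200,150,270,210),11)
E
```

```text
time_s: 10.2
position: [0.4484, 0.1074, 0.0373]
tool_rot: [[0.989, -0.145, 0.002], [-0.145, -0.989, 0.002], [0.002, -0.002, -1.0]]
ft_force: [4.1, 12.5, -3.1]
grip_width: 0.0136
t 10.2 pos [0.4484 0.1074 0.0373] yaw -8.35 F [ 4.1 12.5 -3.1] M [ 2.22 -0.44  1.38] grip 0.0136 q [-1.400e+00  2.790e+01  1.037e+02  1.000e-01  4.830e+01  9.690e+01]
r 0.19958346535423263 ang -9.278761406778084
```

View pics/topI.png

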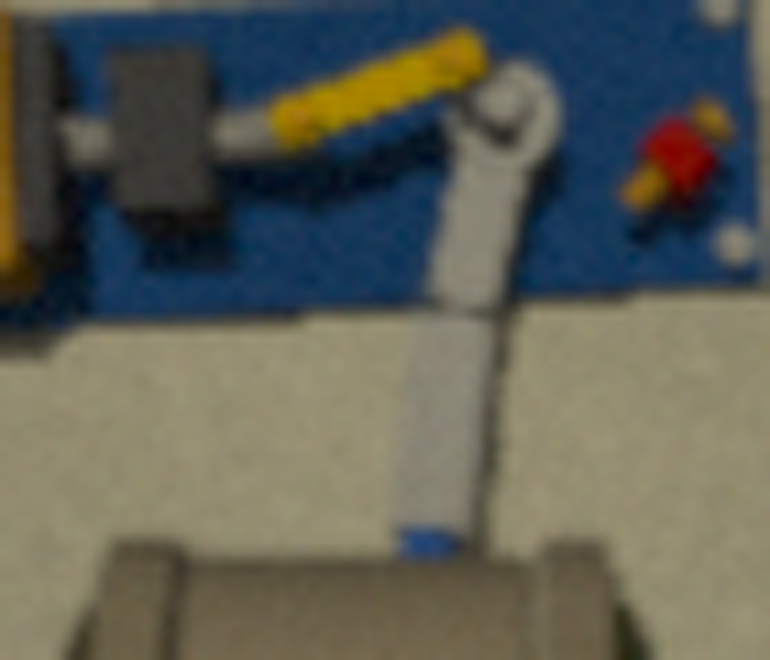

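The socket stays seated against the arm end at about (465,305), and the handle has turned with the bar. I carry on.

```bash
python3 -m crank '{"slide":[[0.0003,0.01,0],[0.001,0.02,0],[0.0023,0.03,0],[0.004,0.0397,0],[0.0062,0.0494,0],[0.009,0.059,0],[0.0121,0.0685,0],[0.0158,0.0779,0]],"roll":[-0.05,-0.1,-0.15,-0.2,-0.25,-0.3,-0.35,-0.4],"grip":[0,0,0,0,0,0,0,0]}' 110
python3 - <<'E'
from h import *
s=st(); P=np.array([.6454,.0752]); w=P-np.array(s["position"])[:2]; print("r",np.hypot(*w),"ang",np.degrees(np.arctan2(w[1],w[0])))
p=get_image("top"); save(p,"topJ.png",(200,150,270,210),11)
E
```

```text
time_s: 11.05
position: [0.4512, 0.0284, 0.037]
tool_rot: [[0.968, 0.252, -0.001], [0.252, -0.968, 0.002], [-0.0, -0.003, -1.0]]
ft_force: [1.4, 15.8, -2.9]
grip_width: 0.0137
t 11.05 pos [0.4512 0.0284 0.037 ] yaw 14.57 F [ 1.4 15.8 -2.9] M [ 2.51 -0.09  1.44] grip 0.0137 q [-11.5  27.4 105.    0.2  47.7  63.8]
r 0.19979758367719355 ang 13.558286898834417
```

View pics/topJ.png

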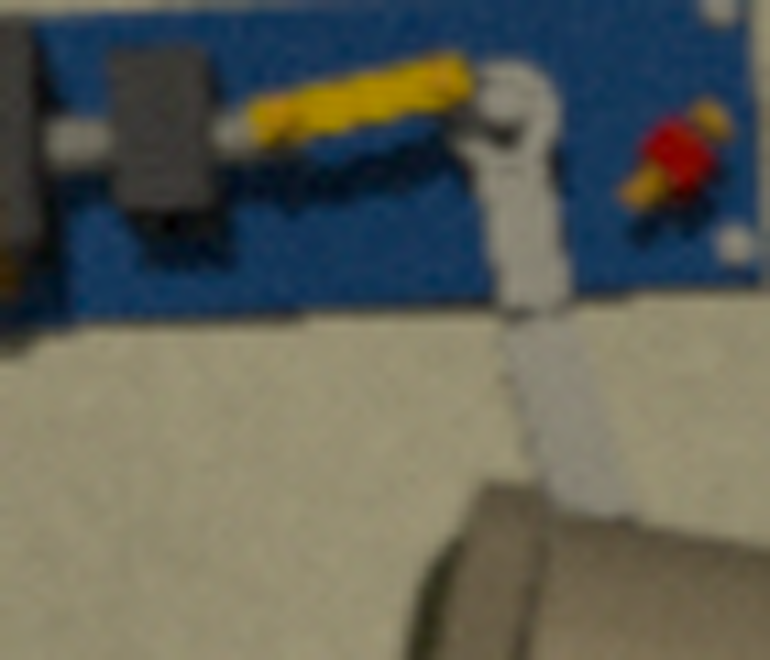

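```bash
python3 -m crank '{"slide":[[0.0001,0.007,0],[0.0005,0.014,0],[0.0011,0.021,0],[0.002,0.028,0],[0.0031,0.035,0],[0.0044,0.0418,0],[0.006,0.0486,0],[0.0078,0.0553,0]],"roll":[-0.035,-0.07,-0.105,-0.14,-0.175,-0.21,-0.245,-0.28],"grip":[0,0,0,0,0,0,0,0]}' 110
python3 - <<'E'
from h import *
s=st(); P=np.array([.6454,.0752]); w=P-np.array(s["position"])[:2]; print("r",np.hypot(*w),"ang",np.degrees(np.arctan2(w[1],w[0])))
p=get_image("top"); save(p,"topK.png",(210,150,280,210),11)
E
```

```text
time_s: 11.9
position: [0.471, -0.0233, 0.0366]
tool_rot: [[0.861, 0.508, -0.005], [0.508, -0.861, 0.003], [-0.003, -0.005, -1.0]]
ft_force: [-4.4, 8.8, -1.0]
grip_width: 0.0135
t 11.9 pos [ 0.471  -0.0233  0.0366] yaw 30.56 F [-4.4  8.8 -1. ] M [1.59 0.7  1.01] grip 0.0135 q [-1.730e+01  2.880e+01  1.018e+02  1.000e-01  4.970e+01  4.210e+01]
r 0.20028616930558119 ang 29.443686704024106
```

View pics/topK.png

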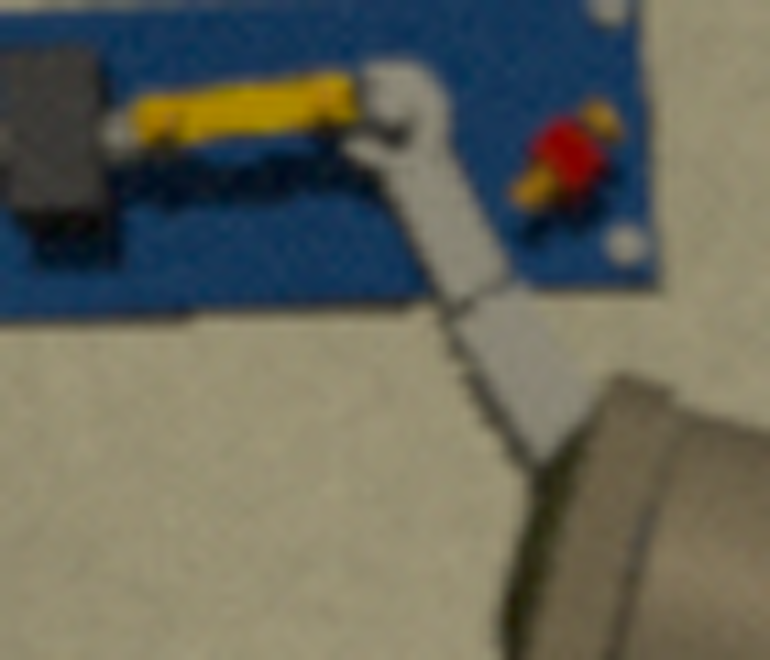

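```bash
cat > tq.py <<'E'
from h import *
s=st(); P=np.array([.6454,.0752]); R=np.array(s["tool_rot"]); w=P-np.array(s["position"])[:2]; F=np.array(s["ft_force"])[:2]
n=np.array([R[1,0],-R[0,0]]); 
print("r",np.hypot(*w),"ang",np.degrees(np.arctan2(w[1],w[0])),"Fperp",-F@n,"Fax",F@R[:2,0],"tau",-F@n*np.hypot(*w)-s["wrist_torque"][2])
E
python3 -m crank '{"slide":[[0,0.002,0],[0,0.004,0],[0.0001,0.006,0],[0.0002,0.008,0],[0.0003,0.01,0],[0.0004,0.012,0],[0.0005,0.014,0],[0.0006,0.016,0]],"roll":[-0.01,-0.02,-0.03,-0.04,-0.05,-0.06,-0.07,-0.08],"grip":[0,0,0,0,0,0,0,0]}' 110; python3 tq.py
```

```text
time_s: 12.75
position: [0.4793, -0.0369, 0.0365]
tool_rot: [[0.818, 0.574, -0.005], [0.575, -0.818, 0.002], [-0.003, -0.005, -1.0]]
ft_force: [-6.0, 6.2, -1.0]
grip_width: 0.0134
t 12.75 pos [ 0.4793 -0.0369  0.0365] yaw 35.07 F [-6.   6.2 -1. ] M [1.08 0.97 0.85] grip 0.0134 q [-18.6  29.5 100.4   0.   50.5  36.4]
r 0.20039539954469354 ang 34.02638717627478 Fperp 8.528781412621612 Fax -1.304781407624591 tau 0.8639179987696929
```

```bash
python3 -m crank '{"slide":[[0,0.002,0],[0,0.004,0],[0.0001,0.006,0],[0.0002,0.008,0],[0.0003,0.01,0],[0.0004,0.012,0],[0.0004,0.012,0],[0.0004,0.012,0]],"roll":[-0.01,-0.02,-0.03,-0.04,-0.05,-0.06,-0.06,-0.06],"grip":[0,0,0,0,0,0,0,0]}' 110; python3 tq.py
python3 - <<'E'
from h import *
p=get_image("top"); save(p,"topL.png",(225,150,285,210),12)
E
```

```text
time_s: 13.55
position: [0.4866, -0.047, 0.0365]
tool_rot: [[0.783, 0.622, -0.005], [0.622, -0.783, 0.001], [-0.003, -0.004, -1.0]]
ft_force: [-5.6, 3.4, -1.5]
grip_width: 0.0132
t 13.55 pos [ 0.4866 -0.047   0.0365] yaw 38.45 F [-5.6  3.4 -1.5] M [0.51 0.97 0.62] grip 0.0132 q [-19.4  30.   99.1  -0.   51.2  32.2]
r 0.2003227665973041 ang 37.57681353063606 Fperp 6.134365857129222 Fax -2.2283746694435385 tau 0.6085632246655336
```

View pics/topL.png

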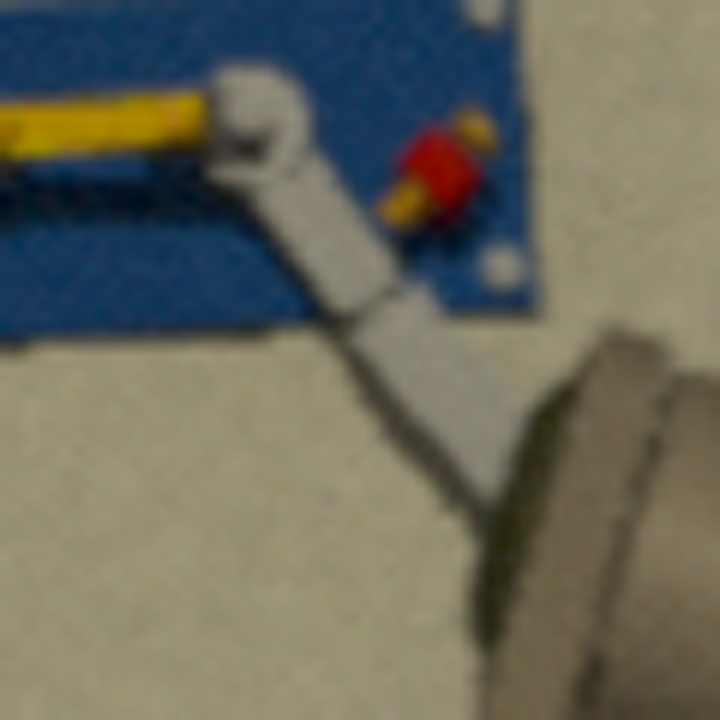

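```bash
python3 -m crank '{"slide":[[0,0.0016,0],[0,0.0032,0],[0.0001,0.0048,0],[0.0002,0.0064,0],[0.0002,0.008,0],[0.0003,0.0096,0],[0.0003,0.0112,0],[0.0003,0.0112,0]],"roll":[-0.008,-0.016,-0.024,-0.032,-0.04,-0.048,-0.056,-0.056],"grip":[0,0,0,0,0,0,0,0]}' 110; python3 tq.py
python3 - <<'E'
from h import *
p=get_image("top"); save(p,"topM.png",(225,150,285,210),12)
E
```

```text
time_s: 14.4
position: [0.4932, -0.0547, 0.0363]
tool_rot: [[0.746, 0.666, -0.007], [0.666, -0.746, 0.003], [-0.003, -0.007, -1.0]]
ft_force: [-6.2, 8.3, 0.5]
grip_width: 0.0132
t 14.4 pos [ 0.4932 -0.0547  0.0363] yaw 41.72 F [-6.2  8.3  0.5] M [1.36 1.15 1.11] grip 0.0132 q [-20.   30.6  97.9   0.   52.   28.2]
r 0.20007835269679392 ang 40.478327581325146 Fperp 10.261607489292333 Fax 0.9062501636792235 tau 0.9437834452451159
```

View pics/topM.png

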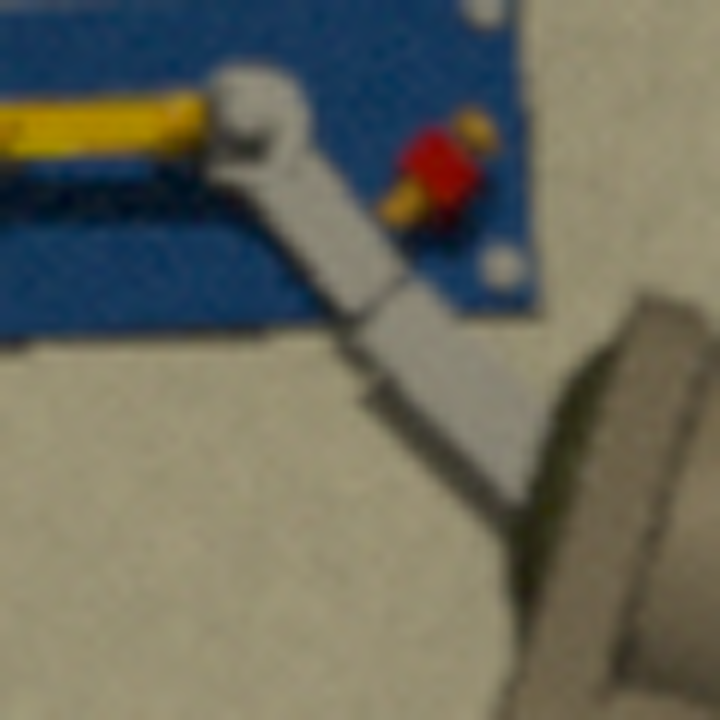

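```bash
python3 -m crank '{"slide":[[0,0.0008,0],[0,0.0016,0],[0,0.0024,0],[0,0.0032,0],[0,0.004,0],[0,0.004,0],[0,0.004,0],[0,0.004,0]],"roll":[-0.004,-0.008,-0.012,-0.016,-0.02,-0.02,-0.02,-0.02],"grip":[0,0,0,0,0,0,0,0]}' 110; python3 tq.py
python3 - <<'E'
from h import *
p=get_image("top"); save(p,"topN.png",(225,150,285,210),12)
E
```

```text
time_s: 15.25
position: [0.4954, -0.0569, 0.0362]
tool_rot: [[0.733, 0.681, -0.008], [0.681, -0.733, 0.004], [-0.003, -0.008, -1.0]]
ft_force: [-7.3, 12.6, -0.6]
grip_width: 0.0134
t 15.25 pos [ 0.4954 -0.0569  0.0362] yaw 42.9 F [-7.3 12.6 -0.6] M [1.96 1.24 1.4 ] grip 0.0134 q [-20.2  30.8  97.4   0.1  52.3  26.8]
r 0.1999038180113435 ang 41.36505711931535 Fperp 14.180179082426706 Fax 3.241223796226142 tau 1.438826197596012
```

View pics/topN.png

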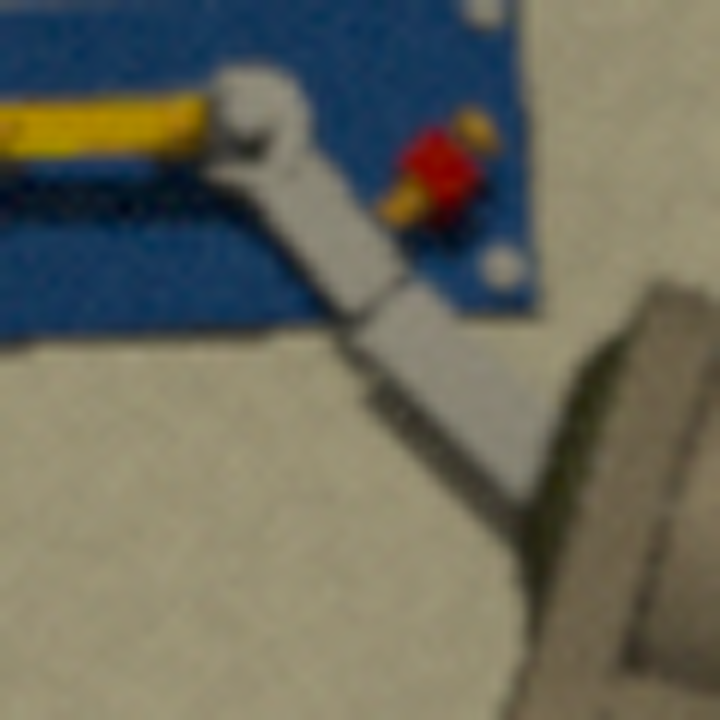

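Between the last two pictures the handle did not move, with its arm side touching the screw tip at about (385,215), while the torque rose from 0.6 to 1.4 N m. It is bearing on the screw. Next I unload the bar to neutral before pulling it off.

```bash
python3 -m crank '{"slide":[[0,-0.0015,0],[0,-0.003,0],[0,-0.0045,0],[0,-0.006,0],[0.0001,-0.0075,0],[0.0001,-0.009,0],[0.0001,-0.009,0],[0.0001,-0.009,0]],"roll":[0.008,0.016,0.024,0.032,0.04,0.046,0.046,0.046],"grip":[0,0,0,0,0,0,0,0]}' 110; python3 tq.py
python3 - <<'E'
from h import *
p=get_image("top"); save(p,"topO.png",(225,150,285,210),12)
E
```

```text
time_s: 16.1
position: [0.4907, -0.0519, 0.0366]
tool_rot: [[0.764, 0.645, -0.005], [0.645, -0.764, 0.001], [-0.003, -0.004, -1.0]]
ft_force: [-5.2, 3.1, -2.6]
grip_width: 0.0136
t 16.1 pos [ 0.4907 -0.0519  0.0366] yaw 40.16 F [-5.2  3.1 -2.6] M [0.44 0.94 0.57] grip 0.0136 q [-19.8  30.3  98.4  -0.   51.6  30. ]
r 0.2002590366832243 ang 39.406136734321485 Fperp 5.730175111121143 Fax -1.90681191986187 tau 0.5767893656726295
```

View pics/topO.png

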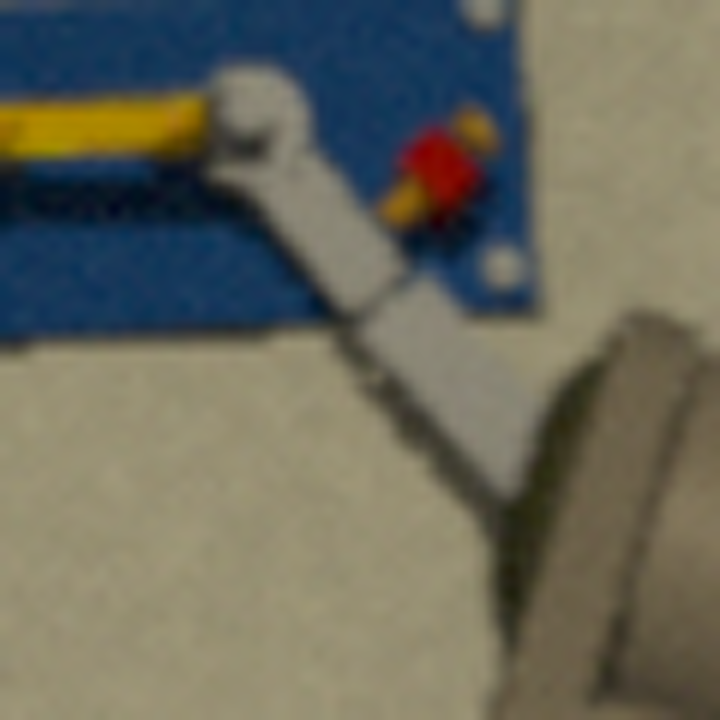

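```bash
python3 -m crank '{"slide":[[0,-0.001,0],[0,-0.002,0],[0,-0.003,0],[0,-0.004,0],[0,-0.005,0],[0,-0.006,0],[0,-0.006,0],[0,-0.006,0]],"roll":[0.005,0.01,0.015,0.02,0.025,0.03,0.03,0.03],"grip":[0,0,0,0,0,0,0,0]}' 110; python3 tq.py
```

```text
time_s: 16.95
position: [0.4889, -0.0484, 0.0371]
tool_rot: [[0.785, 0.62, 0.0], [0.62, -0.785, -0.0], [0.0, 0.0, -1.0]]
ft_force: [-2.5, 2.0, -3.5]
grip_width: 0.0135
t 16.95 pos [ 0.4889 -0.0484  0.0371] yaw 38.32 F [-2.5  2.  -3.5] M [0.18 0.55 0.3 ] grip 0.0135 q [-19.5  30.   98.9   0.   51.1  32.2]
r 0.19944202950784304 ang 38.2999237764189 Fperp 3.1231507991240313 Fax -0.7165398907339927 tau 0.32622397732925756
```

```bash
python3 -m crank '{"slide":[[-0.002,0,0],[-0.006,0,0],[-0.01,0,0],[-0.014,0,0],[-0.018,0,0],[-0.022,0,0],[-0.025,0,0],[-0.025,0,0]],"roll":[0,0,0,0,0,0,0,0],"grip":[0,0,0,0,0,0,0,0]}' 110; python3 tq.py
python3 - <<'E'
from h import *
p=get_image("top"); save(p,"topP.png",(225,150,285,210),12)
E
```

```text
time_s: 17.75
position: [0.4687, -0.0643, 0.037]
tool_rot: [[0.785, 0.62, -0.0], [0.62, -0.785, -0.0], [-0.001, -0.0, -1.0]]
ft_force: [-1.9, 1.4, -2.8]
grip_width: 0.0134
t 17.75 pos [ 0.4687 -0.0643  0.037 ] yaw 38.3 F [-1.9  1.4 -2.8] M [0.12 0.46 0.28] grip 0.0134 q [-22.2  28.8 101.7  -0.   49.5  29.5]
r 0.22511717743946705 ang 38.291089980562795 Fperp 2.2220031783738197 Fax -0.604764599759157 tau 0.2184838338022046
```

View pics/topP.png

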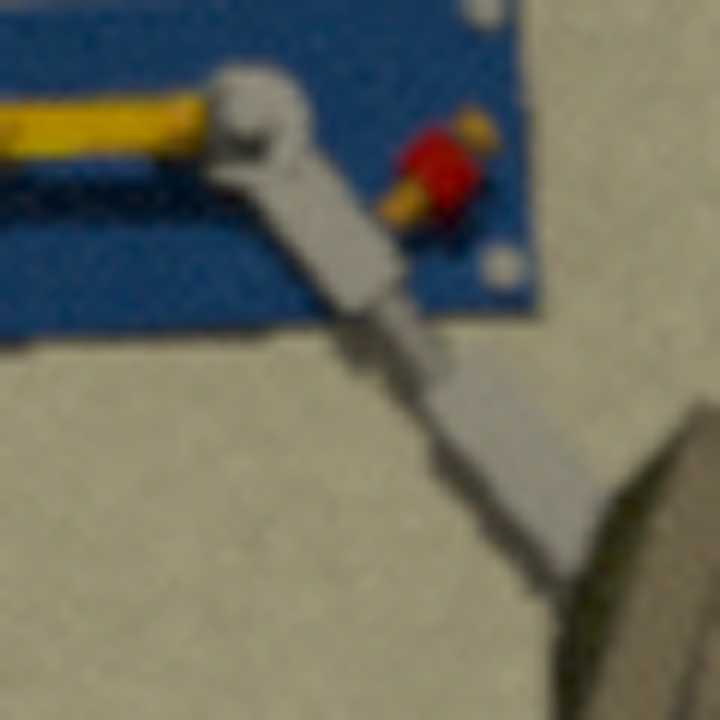

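The handle still rests against the screw, and the socket is sliding off with its mouth at about (450,370). I finish pulling it off.

```bash
python3 -m crank '{"slide":[[-0.004,0,0],[-0.01,0,0],[-0.016,0,0],[-0.022,0,0],[-0.03,0,0],[-0.038,0,0],[-0.045,0,0],[-0.048,0,0]],"roll":[0,0,0,0,0,0,0,0],"grip":[0,0,0,0,0,0,0,0]}' 110; python3 tq.py
python3 - <<'E'
from h import *
p=get_image("top"); save(p,"topQ.png",(225,150,305,220),10)
E
```

```text
time_s: 18.6
position: [0.4309, -0.0942, 0.0371]
tool_rot: [[0.785, 0.619, -0.0], [0.619, -0.785, 0.0], [-0.0, -0.0, -1.0]]
ft_force: [0.2, -0.8, -2.5]
grip_width: 0.0137
t 18.6 pos [ 0.4309 -0.0942  0.0371] yaw 38.28 F [ 0.2 -0.8 -2.5] M [-0.13  0.12  0.01] grip 0.0137 q [-27.8  26.6 106.7  -0.   46.7  23.9]
r 0.2733321936124997 ang 38.29099595643545 Fperp -0.7595900510127866 Fax -0.4055264465501428 tau -0.21401384494059694
```

View pics/topQ.png

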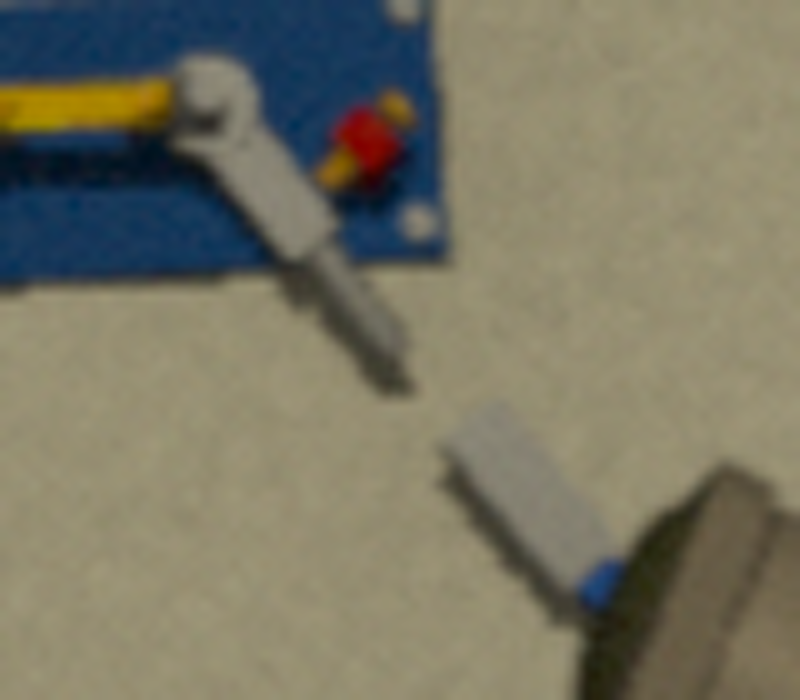

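Run:
```python
from h import *
import pickle
ps=[get_image("top") for _ in range(6)]
p=ps[-1]; f=np.mean([q["frame"].astype(float) for q in ps],0); p["frame"]=np.clip(f*1.5,0,255).astype(np.uint8); pickle.dump(p,open("q.pkl","wb"))
save(p,"topR.png",(234,150,274,195),16)
n=cv2.imread("pics/topN.png"); cv2.imwrite("pics/cmpN.png",cv2.resize(np.clip(n.astype(float)[0:540,108:588]*1.5,0,255).astype(np.uint8),None,fx=16/12,fy=16/12))
# correlation: handle angle difference N vs now
```

```text
(no output)
```

View pics/topR.png

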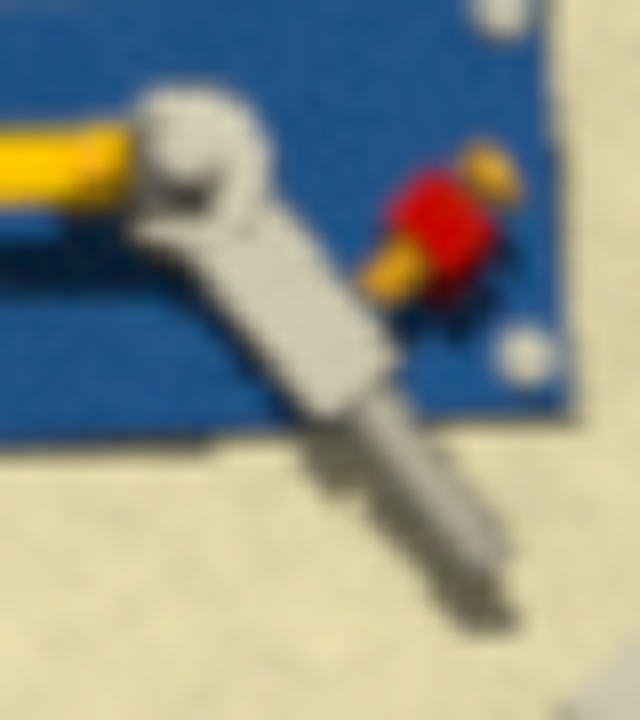

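View pics/cmpN.png

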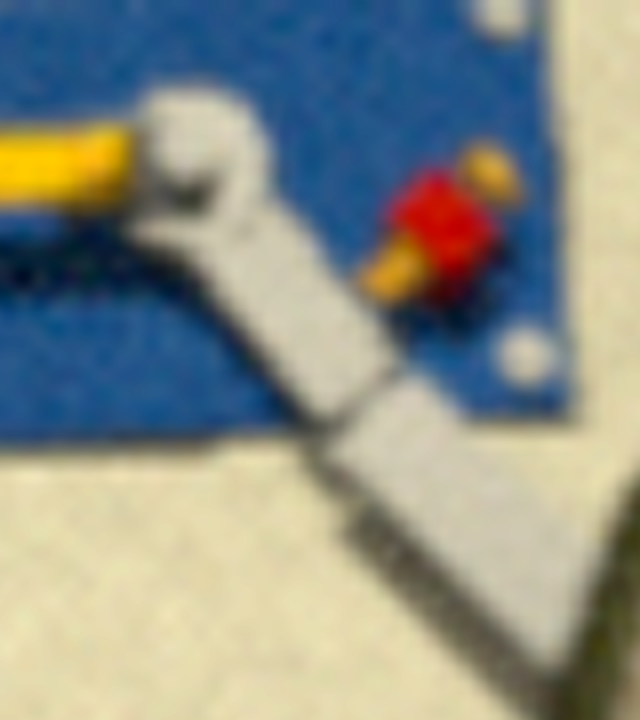

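```bash
cat > reg.py <<'E'
from h import *
import pickle
p=pickle.load(open("q.pkl","rb"))
def load(n):
    im=cv2.imread(f"pics/{n}.png").astype(float); 
    return im[:,:,::-1]
f=p["frame"].astype(float)/1.5
ref=cv2.resize(f[150:210,225:285],None,fx=12,fy=12,interpolation=cv2.INTER_CUBIC)
c=(proj(p,[[.6454,.0752,.05]])[0]-[225,150]+.5)*12-.5
# arm-side region: distance 22..50mm (mm->px 12/3.25)
yy,xx=np.mgrid[0:720,0:720]; r=np.hypot(xx-c[0],yy-c[1])/12*3.25; a=np.degrees(np.arctan2(yy-c[1],xx-c[0]))
W=(r>24)&(r<52)&(a>30)&(a<85)
sat=lambda im:np.abs(im[...,2]-im[...,0])  # blue-red
def best(im):
    o=[]
    ds=np.arange(-8,8.01,.2)
    for d in ds:
        M=cv2.getRotationMatrix2D(tuple(c),d,1); w=cv2.warpAffine(im,M,(720,720)); o.append(((sat(cv2.GaussianBlur(w,(0,0),6))-sat(cv2.GaussianBlur(ref,(0,0),6)))[W]**2).mean())
    k=int(np.argmin(o)); return ds[k],o[k]
if __name__=="__main__":
    for n in "LMNOP": print(n,best(load("top"+n)))
E
python3 reg.py
```

```text
L (np.float64(1.2000000000000082), np.float64(31.710803943192424))
M (np.float64(7.105427357601002e-15), np.float64(2.815104491802563))
N (np.float64(7.105427357601002e-15), np.float64(1.1279949025591105))
O (np.float64(7.105427357601002e-15), np.float64(1.653527735282151))
P (np.float64(7.105427357601002e-15), np.float64(0.7465574822175611))
```

Registering the pictures shows the handle at the same angle now as when it was pressed on the screw (0.0° change, against 1.2° in the earlier frame). Next I return the bar to the tray.

```bash
python3 -c "
from h import *
plan(.4907,-.2701,.1,3)"
```

```text
t 18.95 pos [ 0.4316 -0.0935  0.037 ] yaw 38.34 F [ 0.2 -0.4 -3.2] M [-0.07  0.13  0.03] grip 0.0136 q [-27.7  26.7 106.6   0.   46.7  24. ]
slide [-0.0632, 0.1751, -0.063] roll 0.6168
```

```bash
python3 -m crank '{"slide":[[-0.008,0,-0.02],[-0.016,0.015,-0.045],[-0.024,0.04,-0.063],[-0.032,0.07,-0.063],[-0.04,0.1,-0.063],[-0.048,0.13,-0.063],[-0.056,0.155,-0.063],[-0.063,0.175,-0.063]],"roll":[0.0,0.08,0.17,0.26,0.35,0.44,0.53,0.617],"grip":[0,0,0,0,0,0,0,0]}' 110; python3 -c "
from h import *
plan(.4907,-.2701,.03,3)"
```

```text
time_s: 19.75
position: [0.491, -0.2712, 0.0997]
tool_rot: [[0.999, 0.048, -0.0], [0.048, -0.999, 0.0], [-0.0, -0.0, -1.0]]
ft_force: [0.5, 0.9, -2.9]
grip_width: 0.0134
t 19.75 pos [ 0.491  -0.2712  0.0997] yaw 2.75 F [ 0.5  0.9 -2.9] M [0.04 0.15 0.  ] grip 0.0134 q [-41.   30.2  83.9  -0.   66.   46.2]
slide [-0.0002, -0.0011, 0.0697] roll -0.0044
```

```bash
python3 -m crank '{"slide":[[0,-0.001,0.015],[0,-0.001,0.035],[0,-0.001,0.055],[0,-0.001,0.065],[0,-0.001,0.07],[0,-0.001,0.07],[0,-0.001,0.07],[0,-0.001,0.07]],"roll":[0,-0.004,-0.004,-0.004,-0.004,-0.004,-0.004,-0.004],"grip":[0,0,0,0,0,0,0,0]}'
python3 - <<'E'
from h import *
plan(.4907,-.2701,.0088,3)
p=get_image("top"); save(p,"topS.png",(310,150,410,240),6)
q=get_image("scene"); save(q,"scS.png",(130,170,210,230),9)
E
```

```text
time_s: 20.55
position: [0.4908, -0.2693, 0.0308]
tool_rot: [[0.998, 0.056, 0.001], [0.056, -0.998, -0.001], [0.001, 0.001, -1.0]]
ft_force: [-0.7, 0.3, -3.2]
grip_width: 0.0136
t 20.55 pos [ 0.4908 -0.2693  0.0308] yaw 3.2 F [-0.7  0.3 -3.2] M [-0.02  0.14  0.03] grip 0.0136 q [-40.9  35.4  88.1   0.   56.4  45.9]
slide [-0.0002, 0.0008, 0.022] roll 0.0035
```

View pics/topS.png

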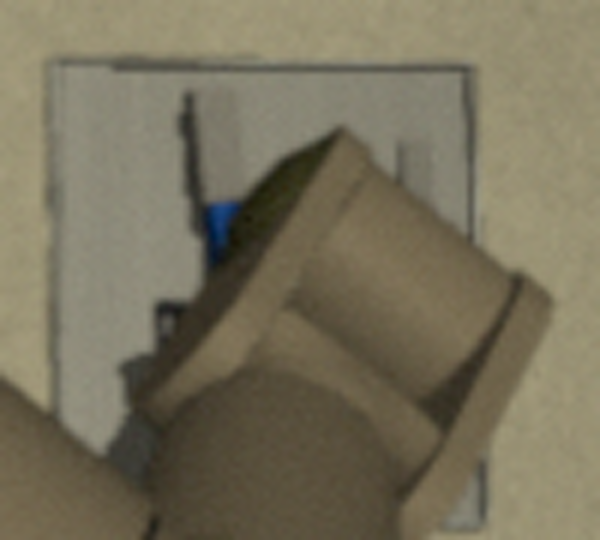

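View pics/scS.png

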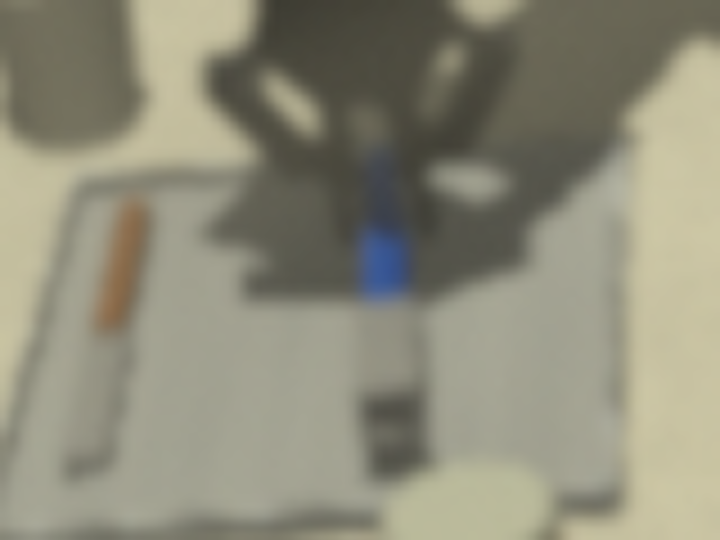

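The bar hangs level over the tray, with its socket at about (215,150) in the top crop and clear of the spatula. I lower it slowly.

```bash
python3 -m crank '{"slide":[[0,0,0.006],[0,0,0.011],[0,0,0.015],[0,0,0.018],[0,0,0.0195],[0,0,0.021],[0,0,0.022],[0,0,0.022]],"roll":[0,0,0,0,0,0,0,0],"grip":[0,0,0,0,0,0,0,0]}' 40 ; python3 -c "
from h import *
st()"
```

```text
time_s: 21.45
position: [0.4905, -0.2691, 0.0086]
tool_rot: [[0.998, 0.056, 0.0], [0.056, -0.998, -0.0], [0.0, 0.0, -1.0]]
ft_force: [-3.2, 1.3, 4.1]
grip_width: 0.0133
t 21.45 pos [ 0.4905 -0.2691  0.0086] yaw 3.2 F [-3.2  1.3  4.1] M [ 0.23  0.34 -0.  ] grip 0.0133 q [-40.9  37.3  89.1  -0.   53.6  45.9]
```

```bash
python3 -m crank '{"slide":[[0,0,0],[0,0,0],[0,0,0],[0,0,0],[0,0,0],[0,0,-0.01],[0,0,-0.03],[0,0,-0.06]],"roll":[0,0,0,0,0,0,0,0],"grip":[0.02,0.03,0.045,0.05,0.05,0.05,0.05,0.05]}'; python3 -m crank '{"slide":[[0,0,-0.03],[0,0,-0.07],[-0.03,0.02,-0.11],[-0.07,0.06,-0.13],[-0.1,0.1,-0.13],[-0.13,0.14,-0.13],[-0.15,0.17,-0.13],[-0.15,0.17,-0.13]],"roll":[0,0,0,0,0,0,0,0],"grip":[0.05,0.05,0.05,0.05,0.05,0.05,0.05,0.05]}'
python3 - <<'E'
from h import *
import pickle
st()
ps=[get_image("top") for _ in range(6)]
p=ps[-1]; f=np.mean([q["frame"].astype(float) for q in ps],0); p["frame"]=np.clip(f*1.4,0,255).astype(np.uint8); pickle.dump(p,open("t.pkl","wb"))
save(p,"topT.png",None,1.5)
save(p,"topT2.png",(225,150,285,210),12)
save(get_image("scene"),"scT.png",None,1.5)
E
```

```text
time_s: 22.25
position: [0.49, -0.2686, 0.0683]
tool_rot: [[0.998, 0.056, -0.002], [0.056, -0.998, 0.002], [-0.002, -0.002, -1.0]]
ft_force: [0.2, -0.7, -0.7]
grip_width: 0.05
time_s: 23.05
position: [0.347, -0.4514, 0.1985]
tool_rot: [[0.999, 0.05, -0.0], [0.05, -0.999, -0.002], [-0.0, 0.002, -1.0]]
ft_force: [0.8, 0.4, -0.6]
grip_width: 0.0501
t 23.05 pos [ 0.347  -0.4514  0.1985] yaw 2.87 F [ 0.8  0.4 -0.6] M [-0.01 -0.02  0.08] grip 0.0501 q [-64.3  25.1  74.5  -0.1  80.3  22.8]
```

View pics/topT.png

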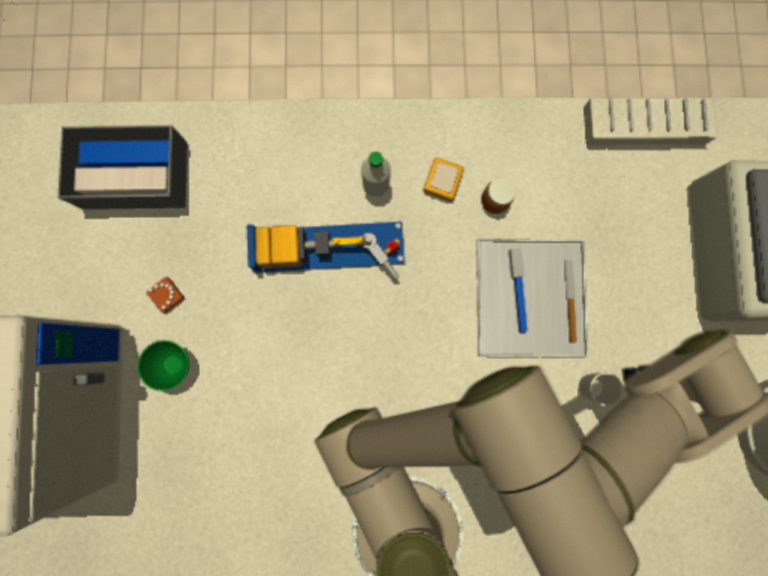

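View pics/scT.png

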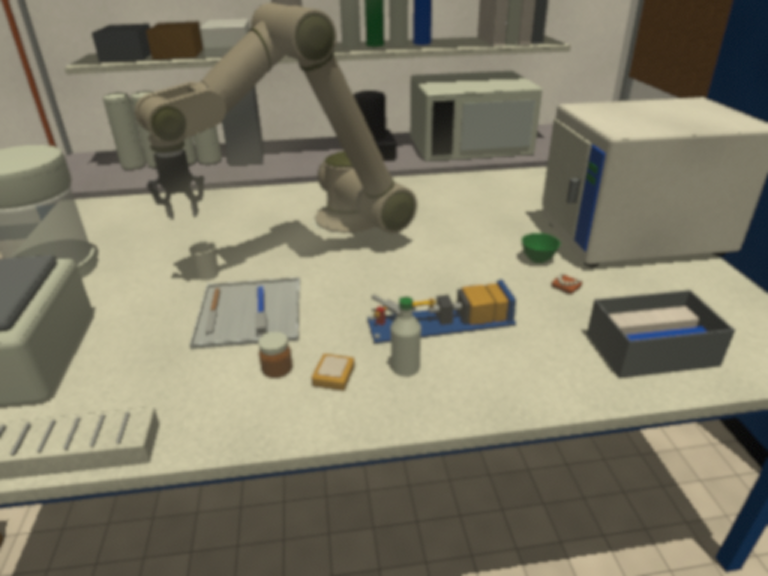

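Run:
```python
from reg import *
t=pickle.load(open("t.pkl","rb")); g=t["frame"].astype(float)/1.4
print(best(cv2.resize(g[150:210,225:285],None,fx=12,fy=12,interpolation=cv2.INTER_CUBIC)))
```

```text
(np.float64(7.105427357601002e-15), np.float64(0.5977907799451244))
```

The bar lies in the tray at about (518,290), beside the untouched spatula. The handle rests on the screw at about (385,260), and everything else is where it was. I hand the job in.

```bash
python3 -c "
from rig import *
print(observe()['time_s'],close_job())"
```

```text
the job is handed in; nothing more can be done
23.4 None
```

The press is closed. I took the bar from the tray and slid its socket about 40 mm onto the stub. With the bar I swung the handle past its dead point and slowly up to the stop screw. I then eased off the load, pulled the bar off and laid it flat back in the tray, where it had been. The job was handed in at 23.4 s.

**Contact with the screw:** over the last two small pushes the handle did not move, while the torque about the pivot rose from about 0.6 to 1.4 N m. The largest sideways push at the grip during that contact was about 14 N.

**After letting go:** matching pictures taken under load, after pulling the bar off and at the end showed no change in handle angle (steps of 0.2°). The angle is roughly 0.09 rad past the dead point, estimated from the bar's direction and the images.

**Final pictures:** the bar lies flat in the tray beside the spatula, nothing else appears to have moved, and the gripper was clear at 0.2 m height. I judged the bystanders by eye and did not measure them. None of my later checks failed. Early on, two automatic fits of the handle's outline were off (the first also took in the yellow link), so I used points picked by hand in the images instead.

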